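# Load the tilted inspection nest with the tongs

### The job

Take the tongs from their leaning stand and, holding the carrier only with the tongs, move the rectangular carrier into the pocket of the tilted inspection nest, so that it lies flat and square on the pocket floor; set it in, do not drop it. Then put the tongs back in their stand as they were. Keep the gripper's fingers off both carriers, and leave the round carrier, the jar and the lens barrel where they stand.

Things in the scene. Friction and masses are not known exactly. Their poses are not given: they have to be found in the camera images.
- tongs: Steel sprung tongs, 142 mm long, 86 g, leaning in a stand. Origin: grip point between the arms. +z runs up to the dark hinge block (26 mm in y, 24 in x; top at z = 47 mm); tips end at z = -95 mm. Arms open along y, 24 mm wide in x, with thick flat-faced grips from z = -28 to 8 mm: free, 60 mm over these at z = -19; squeezed until parallel, 50 mm. Above the grips only 30 mm wide.
- tongs_tips (a point): Between the middles of the tongs' tip pads, 86 mm below the tongs' origin along their z. Pads 24 (x) by 6 (y) by 18 mm (z). 40 mm clear between them when the tongs are free, 16 mm when the grip faces are parallel. Tips move about 2.5 times as far as the arms at the grip; springs (6 to 12 N at the grip) reopen them. Squeezed to 56 mm by the fingertips the tongs are held with the tips open.
- cradle: Home of the tongs in their fixed aluminium stand: the tongs' frame, at rest there, equals this frame (origin 122 mm above the table, z leaning 30 degrees from vertical, top towards the stand's robot side). The tongs lie with their -x face on a back plate, 78 mm wide (y) below z = -32 mm; above that only a 14 mm wide tongue runs up to z = 35 mm, and gripper fingers pass on both sides of it.
- stand_ledge (a point): Centre of the ledge on which the tongs' tips stand. The ledge (in the cradle's frame at z = -95 mm) has a front lip at x = 20 to 25 mm, 5 mm high, and side cheeks with inner faces at y = +-34 mm, which reach up to z = -70 mm.
- carrier: Rectangular aluminium carrier, 100 g: plate 80 (x) by 44 (y) by 12 mm with a rib on top for the tongs, 44 mm long (x), 16 mm thick (y), 18 mm high (top 30 mm above the underside). Two thin dark glass strips near the ends. Origin: centre of the underside, z up. A half turn makes no difference. Stands on the table.
- round_carrier: Bystander: round aluminium carrier, 64 mm across, 12 mm thick, with the same rib on top. Origin: centre of the underside. It may stand in either of the two carrier places.
- pocket: Steel plate of the fixed nest on a round chuck, tilted 30 degrees about its y axis to face the robot side (low edge at -x). 124 (x) by 88 (y) by 14 mm. Origin: centre of its underside; z: its normal. In its top (z = 14 mm), centred, is a pocket of 86 (x) by 50 (y) mm, 7 mm deep (floor at z = 7), mouth chamfered 3 mm. The seated carrier's origin is near (0, 0, 7 mm), long side along x.
- jar: Bystander: white jar with a black cap, 60 mm across, 70 mm tall. Origin: centre of the underside.
- lens_barrel: Bystander: dark steel cylinder, 48 mm across, 65 mm tall. Origin: centre of the underside.
Not all that is in view belongs to the job. There is more than one size of the tongs; the job needs the middle-sized. What is shaped like the part that bears pocket but orange is not meant.

How it is judged:
By the outcome, as a careful person would: the job done as asked, in the order asked, and still so for the second after the job is handed in, with the robot touching nothing.
It also fails if it takes over 59 s, if anything falls off the work surface, if the arm or the gripper's body presses on something with over 40 N, if the wrist force passes 120 N, or if a joint passes its speed limit or range.

### The arm

A 7-joint arm with a two-finger parallel gripper is mounted at the origin on the work surface. World frame = base frame: x ahead of the robot, y to its left, z up, the work surface at z = 0. Lengths are in m, angles in rad, forces in N, time in s.
With the tool pointing down it reaches from about 0.4 to 0.875 m from the base axis. Payload 19.3 kg.
Tool frame: the origin (TCP) lies at the very end of the fingers, on their centre line; the grasp point (between the pads) lies 19 mm behind it; z points along the fingers, y is the line along which they close (so a half turn about z gives the same grasp; the last joint's range is limited). The gripper opens to 85 mm and grips with 20 to 120 N. Pads are 22 mm wide; open, the fingers measure 114 mm over their backs; the gripper's body (76 mm by 85 mm) begins 54 mm behind the grasp point. The pads swing forward as they close: fully open they stand 13 mm farther back than shut.
Start: joints at [-1.229, 0.521, -0.036, 1.599, 0.021, 1.021, -0.113], TCP at [0.25, 0.573, 0.231] pointing down, gripper open.
Joint ranges: [-2.91, 2.91], [-0.3, 2.13], [-1.5, 1.42], [0.17, 2.43], [-1.26, 4.41], [0.16, 1.93], [-2.52, 2.52]. Speed limits (rad/s): [1.89, 1.89, 2.39, 2.39, 3.01, 3.01, 3.01].

### API

Orientations are given as [roll, pitch, yaw] about the fixed x, y, z axes, in that order (R = Rz(yaw) Ry(pitch) Rx(roll)).
In Python, from workcell import monitor, optics, job_done gives the robot as it stands.
- The arm moves only by the shell command python3 -m handwheel 'ROWS' [FORCE]. ROWS is JSON, a list of rows, each an object of numbers: "dx", "dy", "dz": the shift along the tool's x, y, z in cm; "wx", "wy", "wz": the turn, a rotation vector about the tool's x, y, z in rad; "claw": the opening in per cent of the stroke, from 0 (shut) to 100 (fully open). A call has 1 to 8 rows; each row shifts and turns the commanded pose from where the row before left it, along the tool's axes as they then stand; what a row does not reach is not made up. A row lasts 1/8 s, in which the tool goes at most 62.5 mm and 10.7 degrees, less where a joint would pass 70% of its speed; a pose out of reach is approached as far as the arm can. A call with a gripper value outside its range is refused whole. The fingers move at their own pace and stop on an object; FORCE is the grip in N (left out, the last holds). Time passes only in rows, so rows that do not move let the fingers close. It gives the time, the measured TCP pose, the force, the opening and the grip force at its end, in the units of the state.
- monitor.observe(): the state, without advancing time (a new reading comes with each control period).
- optics.grab_frame(name): name is "side" or "top"; returns a dict with "frame" (384x512x3 uint8, blue, green, red), "fovy" (degrees; the focal length in pixels is half the picture's height over the tangent of half this angle, whatever the lens; pixels are square), "cx", "cy" (the principal point, pixels), "R" (3x3) and "t" (3): a world point X has camera coordinates R X + t. Camera axes: x right, y down, z forward; pixel columns grow to the right and rows downward; lengths in m; the calibration is good to about 2 mm. A picture is of the moment at which its call begins. There is no depth.
- job_done(): hands the job in; it is judged then, once.
Trained networks look in the newest picture that a camera, given by its name, has taken for a name from the list of things; names that differ only in an ending like _2 or _b are one class to them, and where a whole thing is asked for, a point or a joint stands for the part that bears it (a point fixed in the world has none). Each returns a list of dicts, best first, with "p" (0 to 1); they miss things now and then, are a little off and sometimes report something else, mostly with a low value. They report only what shows in the picture. A call takes as long as a camera call. They do not tell look-alikes from the thing itself.
- optics.masks_of(name, camera): "region" (384x512 bool, what is visible of it) and "rect" ([left, top, width, height] in pixels, round what is visible of it).
The state is a dict: "clock": time; "qpos": joint angles; "qd": joint speeds; "joint_efforts": joint torques, N m; "position": TCP position; "tool_rot": TCP orientation; "force": force on the tool from outside, world axes, zero at the start; "moment": the same for the moment, N m; "grip_width": finger opening in m; "finger_force": force on a finger pad.
Only numpy, scipy, OpenCV 4.12 (cv2) and the standard library are available. Lean on these libraries where they do the work, as an engineer would, in place of code of your own. Each camera call takes 0.05 s, during which the arm holds its last target. There are 200 camera calls.

## Working session

There is one attempt and no reset: what is moved stays moved. The work goes in short steps, Python scripts to look and compute and a shell command to move; the robot and the scene stay as the last step left them, time stands still between calls to the robot, and variables do not carry over. Pictures are saved under pics/ and viewed, at most 10 in all, crops included, and the job is handed in when it is done.

```bash
ls; mkdir -p pics; cat > h.py <<'E'
import numpy as np, cv2
from workcell import monitor, optics
from scipy.spatial.transform import Rotation as Rot
np.set_printoptions(precision=4, suppress=True)
def K(f): 
    fl=192/np.tan(np.radians(f['fovy'])/2); return np.array([[fl,0,f['cx']],[0,fl,f['cy']],[0,0,1]])
def proj(f,X):
    c=np.atleast_2d(X)@np.array(f['R']).T+np.array(f['t']); p=c@K(f).T; return p[:,:2]/p[:,2:]
def ray(f,uv):
    R=np.array(f['R']);o=-R.T@np.array(f['t']); d=R.T@np.linalg.solve(K(f),[uv[0],uv[1],1]); return o,d/np.linalg.norm(d)
def onz(f,uv,z):
    o,d=ray(f,uv); return o+d*(z-o[2])/d[2]
E
python3 - <<'E'
from h import *
print(monitor.observe())
for n in ("side","top"):
    f=optics.grab_frame(n); cv2.imwrite(f"pics/{n}0.png",f['frame'])
    np.save(n+'0.npy',f,allow_pickle=True)
    print(n,f['fovy'],f['cx'],f['cy'],np.array(f['R']),f['t'], -np.array(f['R']).T@f['t'])
    for nm in ("tongs","cradle","carrier","round_carrier","pocket","jar","lens_barrel"):
        for m in optics.masks_of(nm,n): print(nm,round(m['p'],2),m['rect'],m['region'].sum())
E
```

```text
pics
{'clock': 0.0, 'qpos': array([-1.2292,  0.522 , -0.0363,  1.6   ,  0.0212,  1.0211, -0.1128]), 'qd': array([-0.0004, -0.0022,  0.0007,  0.0005, -0.001 ,  0.    , -0.0021]), 'joint_efforts': array([  0.0018, -92.7112,   1.9809, -36.9923,   0.0179,   0.0083,
         0.0001]), 'position': array([0.2501, 0.5724, 0.2307]), 'tool_rot': array([-3.1405,  0.0001,  2.7297]), 'force': array([-0.2433,  0.0534,  0.2009]), 'moment': array([0.0193, 0.0004, 0.0048]), 'finger_force': 0.0, 'grip_width': 0.0853144429102846}
side 55.55924727973307 254.82049951318527 184.71548283654278 [[ 0.827  -0.5618 -0.0182]
 [-0.418  -0.593  -0.6882]
 [ 0.3759  0.5768 -0.7253]] [-0.5133  0.3064  0.8649] [ 0.2275 -0.6056  0.8288]
tongs 0.73 [195.4, 110.7, 28.1, 29.4] 248
tongs 0.55 [181.8, 116.7, 11.7, 22.5] 160
cradle 0.66 [195.2, 119.3, 34.7, 26.8] 259
cradle 0.44 [297.9, 164.3, 16.7, 25.8] 373
carrier 0.77 [212.2, 221.0, 30.1, 19.8] 426
carrier 0.24 [292.5, 215.4, 57.3, 55.2] 1754
round_carrier 0.82 [244.8, 187.3, 18.6, 19.7] 284
pocket 0.79 [365.0, 263.4, 65.7, 68.5] 2500
pocket 0.77 [292.1, 217.0, 57.1, 52
[... 204 characters left out ...]
.0262 -0.9996  0.0104]
 [-0.9906 -0.0274 -0.1342]
 [ 0.1345 -0.0068 -0.9909]] [-0.0332  0.6116  1.3637] [ 0.4234 -0.0071  1.4337]
tongs 0.93 [141.0, 163.2, 25.8, 26.4] 336
tongs 0.79 [96.0, 164.0, 25.7, 33.0] 192
tongs 0.77 [125.8, 228.0, 64.2, 46.4] 674
cradle 0.86 [142.7, 154.7, 27.8, 19.3] 387
carrier 0.8 [259.8, 214.5, 19.7, 31.4] 412
round_carrier 0.54 [239.5, 170.0, 22.5, 24.8] 375
pocket 0.82 [328.7, 154.2, 34.2, 44.4] 1340
pocket 0.81 [405.1, 139.9, 28.8, 46.7] 1342
pocket 0.58 [264.8, 120.5, 16.5, 19.3] 301
pocket 0.51 [137.8, 160.4, 24.6, 25.2] 313
jar 0.88 [223.4, 128.2, 21.3, 28.5] 382
lens_barrel 0.71 [266.7, 121.8, 14.6, 18.0] 289
lens_barrel 0.24 [144.4, 156.9, 27.5, 19.3] 415
```

View pics/side0.png

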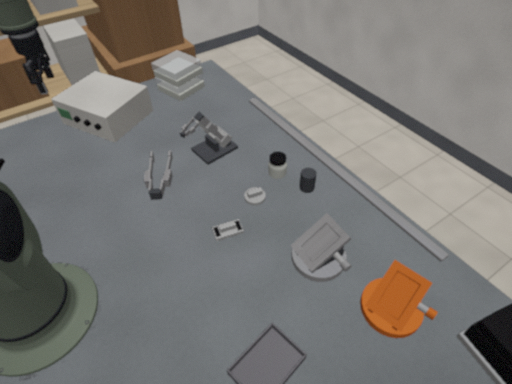

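View pics/top0.png

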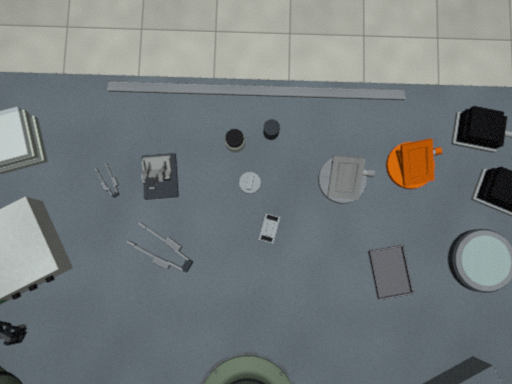

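Side view: stand with the leaning tongs at (208,138), a free pair lying at (158,175), rectangular carrier (228,229), round carrier (255,195), jar (278,163), barrel (307,180), grey nest (320,245), orange look-alike (397,297). Top view: stand tongs (157,168), small pair (107,180), large pair (162,248), carrier (270,228), nest (346,177), orange nest (414,160).
Candidates for the tongs: stand pair (157,168), small (107,180), large (162,248), so by the description the stand pair. Pocket: grey (346,177), not orange (414,160). Now a close crop to check.

```bash
python3 - <<'E'
from h import *
a=np.load('side0.npy',allow_pickle=True).item(); b=np.load('top0.npy',allow_pickle=True).item()
c=lambda f,x,y,w,h,s: cv2.resize(f['frame'][y:y+h,x:x+w],None,fx=s,fy=s,interpolation=cv2.INTER_CUBIC)
A=c(a,170,100,80,70,5);B=c(b,132,145,80,60,5)
A2=c(a,280,200,80,80,3.75); B2=c(b,310,140,80,80,3.75)
o=np.zeros((600,800,3),np.uint8); 
o[:350,:400]=A;o[:300,400:]=B; o[350:600,:250]=cv2.resize(A2,(250,250)); o[350:600,400:650]=cv2.resize(B2,(250,250))
cv2.imwrite('pics/crop1.png',o)
print(onz(b,(270,228),.02),onz(a,(228,229),.02)); print(onz(b,(346,177),.09),onz(a,(320,243),.09))
print(onz(b,(157,168),.12),onz(a,(200,125),.12))
print(proj(a,monitor.observe()['position']),proj(b,monitor.observe()['position']))
E
```

```text
[ 0.4946 -0.0548  0.02  ] [ 0.4921 -0.0587  0.02  ]
[ 0.6384 -0.2609  0.09  ] [ 0.6301 -0.2695  0.09  ]
[0.6441 0.2596 0.12  ] [0.5994 0.276  0.12  ]
[[49.3152 88.1998]] [[  7.3697 319.3639]]
```

View pics/crop1.png

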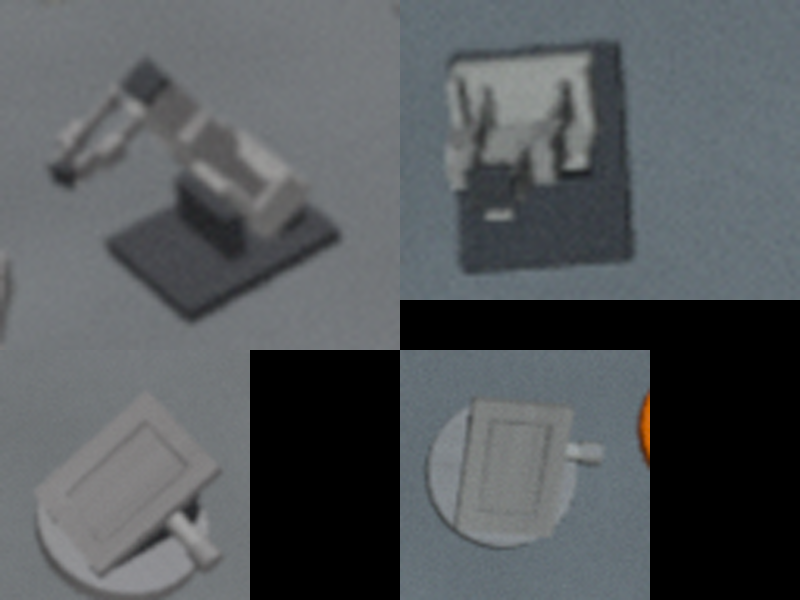

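Top crop: dark hinge block at px (150,183) with two arms running up to the tips at the light back plate (px (155,160)). It is the leaning pair in the stand, so this is the right one. The grey nest with its rectangular pocket faces the robot.

Next I fit the poses by matching model edges to image gradients in both cameras.

```bash
cat > fit.py <<'E'
from h import *
from scipy.optimize import differential_evolution
from scipy.ndimage import map_coordinates
def frames(n=4):
    out={}
    for c in ("side","top"):
        fs=[optics.grab_frame(c) for _ in range(n)]; f=fs[0]
        f['frame']=np.mean([g['frame'].astype(float) for g in fs],0); out[c]=f
    return out
def grads(f,s):
    g=cv2.GaussianBlur(f['frame'].astype(np.float32),(0,0),s)
    return [cv2.Sobel(g,cv2.CV_32F,1,0,scale=1/8),cv2.Sobel(g,cv2.CV_32F,0,1,scale=1/8)]
def box(x0,x1,y0,y1,z):
    p=[(x0,y0,z),(x1,y0,z),(x1,y1,z),(x0,y1,z)]; return [(p[i],p[(i+1)%4]) for i in range(4)]
def score(fr,G,edges,T):
    s=0;R,t=T
    for c in fr:
        tot=0;n=0
        for a,b in edges[c]:
            X=np.linspace(a,b,40)@R.T+t; p=proj(fr[c],X); d=p[-1]-p[0]; L=np.linalg.norm(d); nrm=np.array([-d[1],d[0]])/L
            g=sum(nrm[i]*np.stack([map_coordinates(G[c][i][...,k],[p[:,1],p[:,0]],order=1) for k in range(3)]) for i in (0,1))
            tot+=L*np.sqrt(np.abs(g.sum(0)).mean()) ; n+=L
        s+=tot/n
    return s
def fit(fr,edges,mk,bounds,s=1.0):
    G={c:grads(fr[c],s) for c in fr}
    r=differential_evolution(lambda v:-score(fr,G,edges,mk(v)),bounds,popsize=12,maxiter=60,seed=1,tol=1e-6)
    return r.x,-r.fun
E1=box(-.04,.04,-.022,.022,.012)
CAR={'top':E1+box(-.022,.022,-.008,.008,.03),'side':E1+box(-.022,.022,-.008,.008,.03)}
Q=box(-.062,.062,-.044,.044,.014)+box(-.043,.043,-.025,.025,.014)
POC={'top':Q,'side':Q}
mkc=lambda v:(Rot.from_euler('z',v[2]).as_matrix(),np.array([v[0],v[1],0]))
mkp=lambda v:(Rot.from_euler('ZY',[v[3],-np.pi/6]).as_matrix(),np.array(v[:3]))
mkt=lambda v:(Rot.from_euler('ZY',[v[2],-np.pi/6]).as_matrix(),np.array([v[0],v[1],.122]))
H=box(-.012,.012,-.013,.013,.047)+[((.012,s*.013,.047),(.012,s*.013,.03)) for s in(-1,1)]
P=[((-.012,s*.039,-.032),(-.012,s*.039,-.095)) for s in(-1,1)]+[((-.012,s*.039,-.032),(-.012,s*.018,-.032)) for s in(-1,1)]
A=[((.012,s*.030,-.028),(.012,s*.030,.008)) for s in(-1,1)]
TON={'top':H+P+A,'side':H+P}
def draw(im,f,edges,T,col,s,o):
    R,t=T
    for a,b in edges:
        p=(proj(f,np.array([a,b])@R.T+t)-o+.5)*s-.5
        cv2.line(im,*[tuple(int(x) for x in np.round(q)) for q in p],col,1,cv2.LINE_AA)
def crop(f,u,v,w,h,s): 
    i=np.clip(f['frame'][v:v+h,u:u+w],0,255).astype(np.uint8); return cv2.resize(i,None,fx=s,fy=s,interpolation=cv2.INTER_CUBIC)
E
time python3 - <<'E'
from fit import *
fr=frames(); np.save('fr.npy',fr,allow_pickle=True)
c,s1=fit(fr,CAR,mkc,[(.47,.52),(-.08,-.03),(-.5,.5)])
p,s2=fit(fr,POC,mkp,[(.6,.68),(-.31,-.22),(.03,.12),(-.5,.5)])
t,s3=fit(fr,TON,mkt,[(.59,.67),(.22,.31),(-.3,.4)])
print(c,s1,p,s2,t,s3); np.savez('poses.npz',c=c,p=p,t=t)
o=np.zeros((600,800,3),np.uint8)
for (cam,u,v,e,T,x,y) in [('side',180,100,TON,mkt(t),0,0),('top',132,145,TON,mkt(t),0,300),('side',203,205,CAR,mkc(c),266,0),('top',245,205,CAR,mkc(c),266,300),('side',287,210,POC,mkp(p),532,0),('top',315,145,POC,mkp(p),532,300)]:
    i=crop(fr[cam],u,v,66,75,4); draw(i,fr[cam],e[cam],T,(0,255,0),4,np.array([u,v])); o[y:y+300,x:x+264]=i
cv2.imwrite('pics/fit1.png',o)
E
```

```text
[ 0.4949 -0.0508 -0.1487] 10.500203119683096 [ 0.6396 -0.2637  0.0316 -0.0482] 6.232819490324919 [ 0.6173  0.2576 -0.0702] 9.188999226637584
real	0m41.513s
user	0m39.939s
sys	0m0.574s
```

View pics/fit1.png

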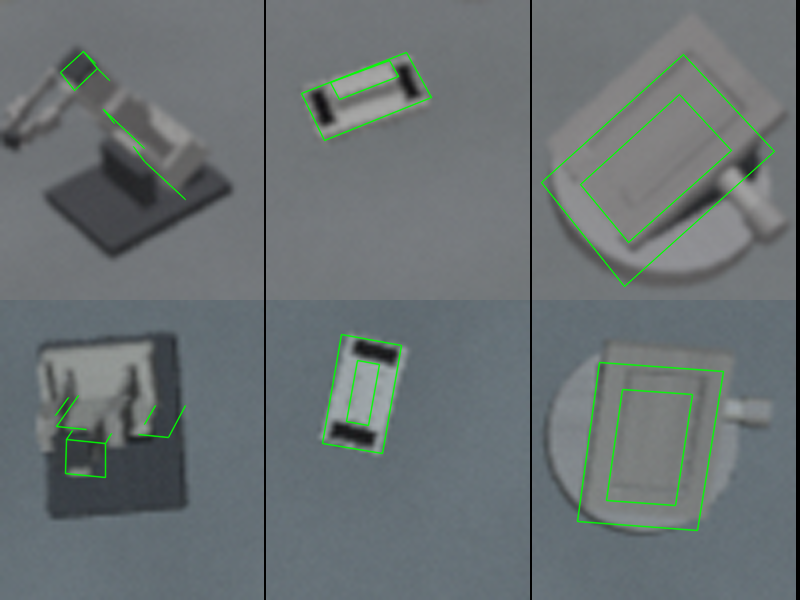

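```bash
python3 - <<'E'
from fit import *
from scipy.optimize import least_squares
fr=np.load('fr.npy',allow_pickle=True).item()
px=lambda x,y,ox,oy,u,v:np.array([u+(x-ox+.5)/4-.5,v+(y-oy+.5)/4-.5])
base=[onz(fr['top'],px(x,y,0,300,132,145),.008) for x,y in [(38,345),(175,335),(187,507),(50,517)]]
print(np.array(base)); 
for i,j in((0,3),(1,2),(1,0),(2,3)): print(np.degrees(np.arctan2(*(base[i]-base[j])[[1,0]])),np.linalg.norm(base[i]-base[j]))
S=[px(x,y,532,0,287,210) for x,y in [(690,12),(787,118),(632,250),(548,138)]]
T=[px(x,y,532,300,315,145) for x,y in [(605,342),(735,355),(718,530),(585,520)]]
C=np.array([(.062,.044,.014),(.062,-.044,.014),(-.062,-.044,.014),(-.062,.044,.014)])
def res(v):
    R,t=mkp(v);X=C@R.T+t
    return np.r_[(proj(fr['side'],X)-S).ravel(),(proj(fr['top'],X)-T).ravel()]
r=least_squares(res,[.64,-.264,.07,0]);print(r.x,r.fun)
v=r.x
p,s=fit(fr,POC,mkp,[(v[0]-.015,v[0]+.015),(v[1]-.015,v[1]+.015),(v[2]-.015,v[2]+.015),(v[3]-.1,v[3]+.1)]);print(p,s)
d=np.load('poses.npz');np.savez('poses.npz',c=d['c'],t=d['t'],p=p)
yaw=np.mean([np.arctan2(*(base[i]-base[j])[[1,0]]) for i,j in((0,3),(1,2))])
L=[((.025,-.039,-.095),(.025,.039,-.095))]
H2=box(-.012,.012,-.013,.013,.047)
t,s=fit(fr,{'top':H2+P+A+L,'side':H2+P[:1]},mkt,[(.58,.67),(.22,.31),(yaw-.06,yaw+.06)]);print(t,s,yaw)
np.savez('poses.npz',c=d['c'],t=t,p=p)
o=np.zeros((600,800,3),np.uint8)
for k,(cam,u,v,e,TT,x,y) in enumerate([('side',180,100,TON,mkt(t),0,0),('top',130,145,TON,mkt(t),0,300),('side',287,205,POC,mkp(p),532,0),('top',315,145,POC,mkp(p),532,300)]):
    i=crop(fr[cam],u,v,55,60,5); 
    if k<2: o[y:y+300,266:266+266]=i[:,:266]
    draw(i,fr[cam],e[cam]+(L if k<2 else []),TT,(0,255,0),5,np.array([u,v])); o[y:y+300,x:x+266]=i[:,:266]
cv2.imwrite('pics/fit2.png',o)
E
```

```text
[[0.6979 0.3312 0.008 ]
 [0.7083 0.2304 0.008 ]
 [0.5804 0.2153 0.008 ]
 [0.5703 0.315  0.008 ]]
7.237200073616047 0.12864259966835806
6.705498461005279 0.12880323755357648
-84.10868858666804 0.10134565668607173
-84.21344883807174 0.10015452700588906
[ 0.64   -0.2642  0.0744 -0.052 ] [ 0.5571 -0.0338  0.0727 -1.8751 -0.2372  0.0966 -0.5689  1.6528  1.1519
  1.7789  0.6267  1.0567 -1.9622 -1.5012  0.395  -1.4439]
[ 0.6425 -0.259   0.0681 -0.0568] 6.467018018645437
[0.6208 0.2708 0.1534] 9.523010589983016 0.12167299802106536
```

View pics/fit2.png

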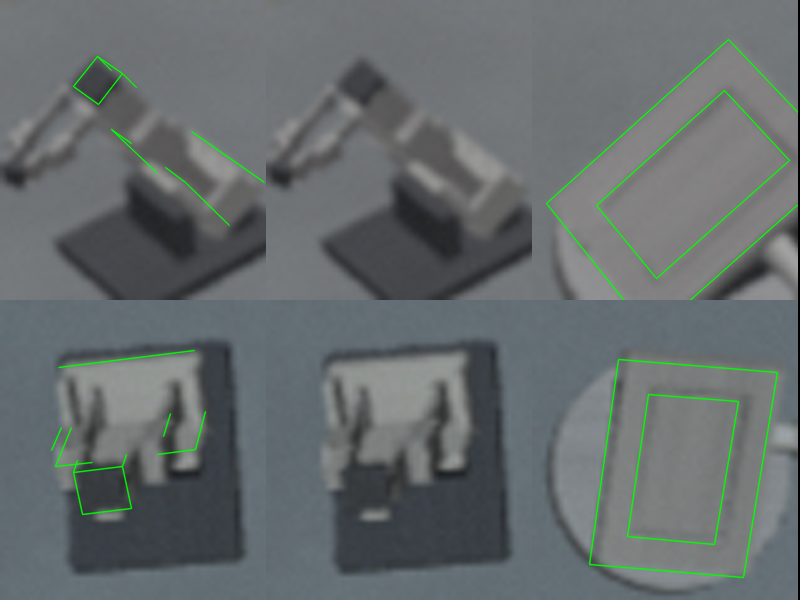

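Shown: the tongs fit lands on the hinge block in both views (top crop (105,490), side crop (98,80)). The nest outline sits well, but its inner rectangle is drawn too small because the chamfered mouth is 92 x 56. I'll refit with that, and check the tongs yaw against the base's 6.5°.

```bash
python3 - <<'E'
from fit import *
fr=np.load('fr.npy',allow_pickle=True).item(); d=dict(np.load('poses.npz'))
O=box(-.062,.062,-.044,.044,.014); 
for nm,e in (('mouth',O+box(-.046,.046,-.028,.028,.014)),('outer',O),('mouth+floor',O+box(-.046,.046,-.028,.028,.014)+box(-.043,.043,-.025,.025,.007))):
  for s in (.8,1.3):
    p,q=fit(fr,{'top':e,'side':e},mkp,[(.62,.66),(-.285,-.24),(.05,.095),(-.15,.05)],s); print(nm,s,p,q)
    for c in('top','side') :
        pp,q=fit({c:fr[c]},{c:e},lambda v:mkp([v[0],v[1],p[2],v[2]]),[(.61,.67),(-.295,-.23),(-.15,.05)],s) if nm=='mouth' and s<1 else (0,0); print(c,pp)
d['p']=p; np.savez('poses.npz',**d)
for c in('top','side'): print('car',c,fit({c:fr[c]},{c:CAR[c]},mkc,[(.47,.52),(-.08,-.03),(-.3,.1)],.8))
E
```

```text
mouth 0.8 [ 0.6454 -0.2595  0.0659 -0.0639] 6.732040359406363
top [ 0.6453 -0.2648 -0.0533]
side [ 0.626  -0.2765 -0.1157]
mouth 1.3 [ 0.6478 -0.2679  0.0522 -0.0517] 5.732905996645205
top 0
side 0
outer 0.8 [ 0.6339 -0.2586  0.059  -0.059 ] 7.764973897664266
top 0
side 0
outer 1.3 [ 0.6344 -0.2578  0.0576 -0.0684] 6.799278356966363
top 0
side 0
mouth+floor 0.8 [ 0.6458 -0.26    0.0649 -0.0588] 6.284620258941748
top 0
side 0
mouth+floor 1.3 [ 0.6472 -0.2704  0.0553 -0.0601] 5.3754576548095105
top 0
side 0
car top (array([ 0.4926, -0.0522, -0.1085]), np.float64(5.2500579081829795))
car side (array([ 0.4939, -0.0511, -0.2476]), np.float64(5.8765736871091425))
```

```bash
cat > plan.py <<'E'
from h import *
from scipy.spatial.transform import Slerp
def Rt(yaw,tilt=30): return Rot.from_euler('ZY',[yaw,-np.radians(tilt)]).as_matrix()
FL=np.diag([-1.,1,-1])
def cur():
    s=monitor.observe(); return np.array(s['position']),Rot.from_euler('xyz',s['tool_rot']),s
def plan(T,R,cap=5.0,ang=9.5,verbose=1):
    p,q,s=cur(); R=Rot.from_matrix(R) if not isinstance(R,Rot) else R
    rv=(q.inv()*R).as_rotvec(); n=int(np.ceil(max(np.linalg.norm(T-p)*100/cap,np.degrees(np.linalg.norm(rv))/ang,1)))
    d=(T-p)/n*100
    print(n,'rows; dist',np.linalg.norm(T-p),'ang deg',np.degrees(np.linalg.norm(rv)))
    for i in range(n):
        a=q*Rot.from_rotvec(rv*i/n); l=a.inv().apply(d); print(' ',i,np.round(l,2),np.round(rv/n,3))
E
python3 - <<'E'
from plan import *
t=[.6208,.2708,.122]; R=Rt(.125)
T=np.array(t)+R@[0,0,.11]; print(T,R@FL); plan(T,R@FL)
E
```

```text
[0.5662 0.2639 0.2173] [[-0.8593 -0.1247  0.4961]
 [-0.108   0.9922  0.0623]
 [-0.5    -0.     -0.866 ]]
9 rows; dist 0.44206426562546386 ang deg 42.70998897309435
  0 [-4.59 -1.74  0.16] [-0.016 -0.057 -0.058]
  1 [-4.47 -2.01  0.38] [-0.016 -0.057 -0.058]
  2 [-4.31 -2.27  0.6 ] [-0.016 -0.057 -0.058]
  3 [-4.13 -2.53  0.8 ] [-0.016 -0.057 -0.058]
  4 [-3.93 -2.78  0.99] [-0.016 -0.057 -0.058]
  5 [-3.7  -3.02  1.16] [-0.016 -0.057 -0.058]
  6 [-3.45 -3.24  1.32] [-0.016 -0.057 -0.058]
  7 [-3.17 -3.46  1.45] [-0.016 -0.057 -0.058]
  8 [-2.88 -3.66  1.57] [-0.016 -0.057 -0.058]
```

```bash
python3 -m handwheel '[{"dx":-4.6,"dy":-1.7,"dz":0.1,"wx":-0.016,"wy":-0.057,"wz":-0.058,"claw":100},{"dx":-4.5,"dy":-2.0,"dz":0.3,"wx":-0.016,"wy":-0.057,"wz":-0.058},{"dx":-4.3,"dy":-2.3,"dz":0.5,"wx":-0.016,"wy":-0.057,"wz":-0.058},{"dx":-4.1,"dy":-2.5,"dz":0.8,"wx":-0.016,"wy":-0.057,"wz":-0.058},{"dx":-3.9,"dy":-2.8,"dz":1.0,"wx":-0.016,"wy":-0.057,"wz":-0.058},{"dx":-3.7,"dy":-3.0,"dz":1.2,"wx":-0.016,"wy":-0.057,"wz":-0.058},{"dx":-3.5,"dy":-3.2,"dz":1.3,"wx":-0.016,"wy":-0.057,"wz":-0.058},{"dx":-3.2,"dy":-3.5,"dz":1.5,"wx":-0.016,"wy":-0.057,"wz":-0.058}]' && python3 -m handwheel '[{"dx":-2.9,"dy":-3.7,"dz":1.6,"wx":-0.016,"wy":-0.057,"wz":-0.058},{},{}]'
python3 - <<'E'
from plan import *
t=[.6208,.2708,.122]; R=Rt(.125)
plan(np.array(t)+R@[0,0,.11],R@FL); print(cur()[2]['qpos'])
fs={c:optics.grab_frame(c) for c in('side','top')}
from fit import crop
o=np.zeros((500,800,3),np.uint8)
o[:,:400]=crop(fs['side'],160,60,80,100,5); o[:,400:]=crop(fs['top'],120,130,80,100,5)
cv2.imwrite('pics/pre.png',o)
E
```

```text
9 rows; dist 0.44206426562546386 ang deg 42.70998897309435
  0 [-4.59 -1.74  0.16] [-0.016 -0.057 -0.058]
  1 [-4.47 -2.01  0.38] [-0.016 -0.057 -0.058]
  2 [-4.31 -2.27  0.6 ] [-0.016 -0.057 -0.058]
  3 [-4.13 -2.53  0.8 ] [-0.016 -0.057 -0.058]
  4 [-3.93 -2.78  0.99] [-0.016 -0.057 -0.058]
  5 [-3.7  -3.02  1.16] [-0.016 -0.057 -0.058]
  6 [-3.45 -3.24  1.32] [-0.016 -0.057 -0.058]
  7 [-3.17 -3.46  1.45] [-0.016 -0.057 -0.058]
  8 [-2.88 -3.66  1.57] [-0.016 -0.057 -0.058]
[-1.2292  0.5214 -0.0363  1.5995  0.0212  1.0211 -0.1128]schema error: expected keys dx, dy, dz, wx, wy, wz, claw
```

View pics/pre.png

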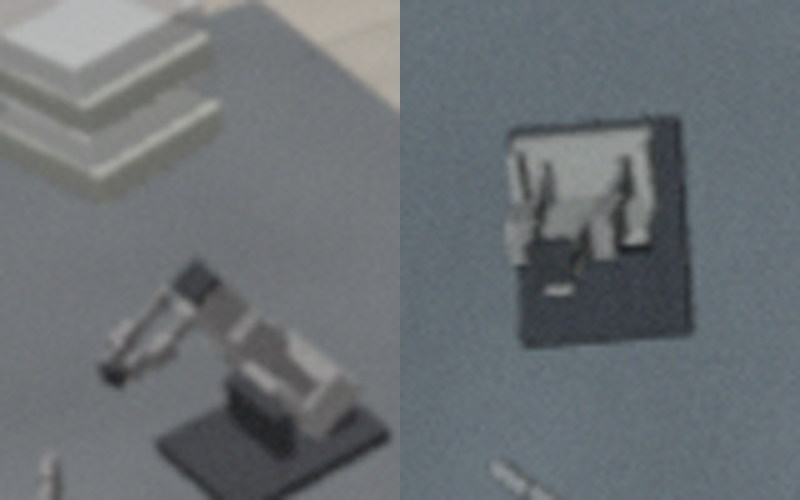

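The call was refused (every key is required), so the arm has not moved. The picture shows the stand again, with the hinge at side (199,117) and top (149,182). Retyping the move in full.

```bash
python3 -m handwheel '[{"dx":-4.6,"dy":-1.7,"dz":0.1,"wx":-0.016,"wy":-0.057,"wz":-0.058,"claw":100},{"dx":-4.5,"dy":-2.0,"dz":0.3,"wx":-0.016,"wy":-0.057,"wz":-0.058,"claw":100},{"dx":-4.3,"dy":-2.3,"dz":0.5,"wx":-0.016,"wy":-0.057,"wz":-0.058,"claw":100},{"dx":-4.1,"dy":-2.5,"dz":0.8,"wx":-0.016,"wy":-0.057,"wz":-0.058,"claw":100},{"dx":-3.9,"dy":-2.8,"dz":1.0,"wx":-0.016,"wy":-0.057,"wz":-0.058,"claw":100},{"dx":-3.7,"dy":-3.0,"dz":1.2,"wx":-0.016,"wy":-0.057,"wz":-0.058,"claw":100},{"dx":-3.5,"dy":-3.2,"dz":1.3,"wx":-0.016,"wy":-0.057,"wz":-0.058,"claw":100},{"dx":-3.2,"dy":-3.5,"dz":1.5,"wx":-0.016,"wy":-0.057,"wz":-0.058,"claw":100}]' && python3 -m handwheel '[{"dx":-2.9,"dy":-3.7,"dz":1.6,"wx":-0.016,"wy":-0.057,"wz":-0.058,"claw":100},{"dx":0,"dy":0,"dz":0,"wx":0,"wy":0,"wz":0,"claw":100}]'
python3 - <<'E'
from plan import *
t=[.6208,.2708,.122]; R=Rt(.125)
plan(np.array(t)+R@[0,0,.11],R@FL); print(cur()[2]['qpos'])
fs={c:optics.grab_frame(c) for c in('side','top')}
from fit import crop,draw,box
o=np.zeros((500,800,3),np.uint8)
a=crop(fs['side'],160,60,80,100,5); b=crop(fs['top'],110,130,80,100,5)
G=R@FL
e=[((0,-.0427,-.0),(0,.0427,0)),((0,0,0),(0,0,.12)),((-.012,-.013,.063+.019),(-.012,.013,.063+.019))]
p,q,_=cur()
for im,c,off in((a,'side',(160,60)),(b,'top',(110,130))): draw(im,fs[c],e,(q.as_matrix(),p),(0,255,0),5,np.array(off))
o[:,:400]=a;o[:,400:]=b
cv2.imwrite('pics/pre2.png',o)
E
```

```text
clock: 2.3
position: [0.5326, 0.2976, 0.221]
tool_rot: [3.123, 0.471, -3.083]
force: [1.7, 0.6, 0.2]
grip_width: 0.0856
finger_force: 0.0
clock: 2.55
position: [0.5684, 0.2599, 0.2186]
tool_rot: [3.14, 0.527, -3.023]
force: [-0.6, 0.6, -0.2]
grip_width: 0.0856
finger_force: 0.0
1 rows; dist 0.004819321682059161 ang deg 0.3837985566260652
  0 [0.21 0.43 0.03] [-0.001  0.003 -0.006]
[-0.82    0.3671  0.2007  2.0617  0.6332  0.3148  0.475 ]
```

View pics/pre2.png

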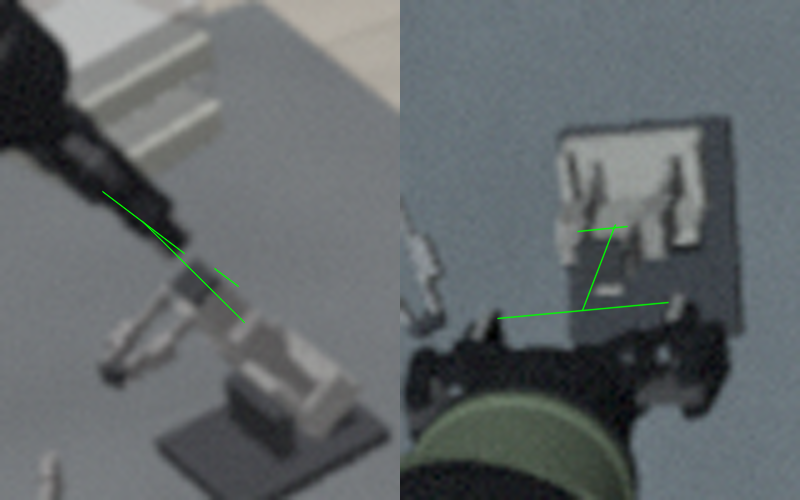

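Shown: the open fingertips at top (490,325) and (678,305) agree with the projected TCP line, and the tool axis runs through the hinge in both views, about 2 mm off sideways. Moving in along the axis.

```bash
python3 -m handwheel '[{"dx":0.1,"dy":0.3,"dz":3,"wx":0,"wy":0.003,"wz":-0.006,"claw":100},{"dx":0.1,"dy":0,"dz":3,"wx":0,"wy":0,"wz":0,"claw":100},{"dx":0,"dy":0,"dz":3,"wx":0,"wy":0,"wz":0,"claw":100},{"dx":0,"dy":0,"dz":2,"wx":0,"wy":0,"wz":0,"claw":100},{"dx":0,"dy":0,"dz":1.2,"wx":0,"wy":0,"wz":0,"claw":100},{"dx":0,"dy":0,"dz":0,"wx":0,"wy":0,"wz":0,"claw":100}]'
python3 - <<'E'
from plan import *
t=[.6208,.2708,.122]; R=Rt(.125)
p,q,s=cur(); print(R.T@(p-t)); plan(np.array(t)+R@[0,0,-.019],R@FL)
E
```

```text
clock: 3.4
position: [0.6251, 0.2752, 0.1116]
tool_rot: [3.141, 0.523, -3.012]
force: [0.1, -0.4, -0.3]
grip_width: 0.0853
finger_force: 0.0
[-0.001   0.0038 -0.0115]
1 rows; dist 0.008503906329344585 ang deg 0.2646708387626498
  0 [-0.1  -0.38  0.75] [ 0.002 -0.001  0.004]
```

```bash
python3 -m handwheel '[{"dx":-0.1,"dy":-0.3,"dz":0.7,"wx":0,"wy":0,"wz":0,"claw":100},{"dx":0,"dy":0,"dz":0,"wx":0,"wy":0,"wz":0,"claw":100},{"dx":0,"dy":0,"dz":0,"wx":0,"wy":0,"wz":0,"claw":80},{"dx":0,"dy":0,"dz":0,"wx":0,"wy":0,"wz":0,"claw":74},{"dx":0,"dy":0,"dz":0,"wx":0,"wy":0,"wz":0,"claw":70},{"dx":0,"dy":0,"dz":0,"wx":0,"wy":0,"wz":0,"claw":67},{"dx":0,"dy":0,"dz":0,"wx":0,"wy":0,"wz":0,"claw":66},{"dx":0,"dy":0,"dz":0,"wx":0,"wy":0,"wz":0,"claw":66}]' 40
python3 - <<'E'
from plan import *
t=[.6208,.2708,.122]; R=Rt(.125)
p,q,s=cur(); print(R.T@(p-t),p,q.as_euler('xyz'),s['grip_width'],s['finger_force'],s['force'],s['moment'])
np.savez('home.npz',p=p,q=q.as_quat())
E
```

```text
clock: 4.4
position: [0.6303, 0.2716, 0.1067]
tool_rot: [3.142, 0.524, -3.013]
force: [-2.4, -2.7, 5.4]
grip_width: 0.0567
finger_force: 7.4
[ 0.0006 -0.0003 -0.018 ] [0.6303 0.2716 0.1067] [ 3.1416  0.5237 -3.0132] 0.05671362403762956 7.3976702390791615 [-2.4489 -2.713   5.4184] [-0.4209  0.5273 -0.2041]
```

```bash
python3 -m handwheel '[{"dx":0,"dy":0,"dz":-0.6,"wx":0,"wy":0,"wz":0,"claw":66},{"dx":-0.1,"dy":0,"dz":-1,"wx":0,"wy":0,"wz":0,"claw":66},{"dx":-0.2,"dy":0,"dz":-2,"wx":0,"wy":0,"wz":0,"claw":66},{"dx":-0.3,"dy":0,"dz":-3,"wx":0,"wy":0,"wz":0,"claw":66},{"dx":0,"dy":0,"dz":-4,"wx":0,"wy":0,"wz":0,"claw":66},{"dx":0,"dy":0,"dz":-3,"wx":0,"wy":0,"wz":0,"claw":66},{"dx":0,"dy":0,"dz":0,"wx":0,"wy":0,"wz":0,"claw":66}]'
python3 - <<'E'
from plan import *
p,q,s=cur(); print(s['finger_force'],s['force'],s['moment'])
c=np.load('poses.npz')['c']; print(c)
yaw=-.13
R=Rt(yaw,0)@FL
plan(np.array([c[0],c[1],.108-.019+.10]),R,4.5)
E
```

```text
clock: 5.28
position: [0.5677, 0.264, 0.23]
tool_rot: [3.14, 0.526, -3.013]
force: [0.9, -0.3, -1.0]
grip_width: 0.0562
finger_force: 6.7
6.719691880207392 [ 0.883  -0.27   -0.9959] [-0.0644  0.5486 -0.0418]
[ 0.4949 -0.0508 -0.1487]
8 rows; dist 0.32564735342367324 ang deg 33.52685456226186
  0 [ 1.47 -3.79 -0.27] [0.009 0.065 0.032]
  1 [ 1.37 -3.83 -0.14] [0.009 0.065 0.032]
  2 [ 1.25 -3.87 -0.03] [0.009 0.065 0.032]
  3 [ 1.12 -3.91  0.09] [0.009 0.065 0.032]
  4 [ 0.99 -3.94  0.19] [0.009 0.065 0.032]
  5 [ 0.85 -3.97  0.28] [0.009 0.065 0.032]
  6 [ 0.7  -3.99  0.37] [0.009 0.065 0.032]
  7 [ 0.55 -4.01  0.45] [0.009 0.065 0.032]
```

```bash
python3 -m handwheel '[{"dx":1.4,"dy":-3.8,"dz":-0.3,"wx":0.009,"wy":0.065,"wz":0.032,"claw":66},{"dx":1.4,"dy":-3.8,"dz":-0.1,"wx":0.009,"wy":0.065,"wz":0.032,"claw":66},{"dx":1.2,"dy":-3.9,"dz":0,"wx":0.009,"wy":0.065,"wz":0.032,"claw":66},{"dx":1.1,"dy":-3.9,"dz":0.1,"wx":0.009,"wy":0.065,"wz":0.032,"claw":66},{"dx":1.0,"dy":-3.9,"dz":0.2,"wx":0.009,"wy":0.065,"wz":0.032,"claw":66},{"dx":0.9,"dy":-4.0,"dz":0.3,"wx":0.009,"wy":0.065,"wz":0.032,"claw":66},{"dx":0.7,"dy":-4.0,"dz":0.4,"wx":0.009,"wy":0.065,"wz":0.032,"claw":66},{"dx":0.5,"dy":-4.0,"dz":0.4,"wx":0.009,"wy":0.065,"wz":0.032,"claw":66}]' && python3 -m handwheel '[{"dx":0,"dy":0,"dz":0,"wx":0,"wy":0,"wz":0,"claw":66},{"dx":0,"dy":0,"dz":0,"wx":0,"wy":0,"wz":0,"claw":66}]'
python3 - <<'E'
from plan import *
from fit import *
R=Rt(-.13,0)@FL
plan(np.array([.494,-.0515,.189]),R,4.5)
fs={c:optics.grab_frame(c) for c in('side','top')}
np.save('fs.npy',fs,allow_pickle=True)
p,q,_=cur()
# tongs frame from TCP: origin = TCP + tool -z*.019 ; tips ends at tool z=+.076
T=[((0,s*.02,.058),(0,s*.02,.076)) for s in(-1,1)]+box(-.012,.012,-.02,.02,.076)
o=np.zeros((600,800,3),np.uint8)
for c,off,x in(('side',(190,165),0),('top',(225,160),400)):
    im=crop(fs[c],*off,80,100,5); draw(im,fs[c],T,(q.as_matrix(),p),(0,255,0),5,np.array(off))
    draw(im,fs[c],CAR[c],mkc([.494,-.0515,-.13]),(0,0,255),5,np.array(off)); o[:500,x:x+400]=im
cv2.imwrite('pics/car.png',o)
E
```

```text
clock: 6.28
position: [0.495, -0.0522, 0.1862]
tool_rot: [-3.138, -0.002, 3.006]
force: [0.4, -0.8, -0.2]
grip_width: 0.0562
finger_force: 6.7
clock: 6.52
position: [0.4956, -0.0503, 0.1865]
tool_rot: [-3.139, 0.0, 3.008]
force: [-0.4, 0.2, -0.9]
grip_width: 0.0565
finger_force: 6.7
1 rows; dist 0.003198612218515633 ang deg 0.27497035896236705
  0 [ 0.14 -0.14 -0.25] [-0.003  0.    -0.004]
```

View pics/car.png

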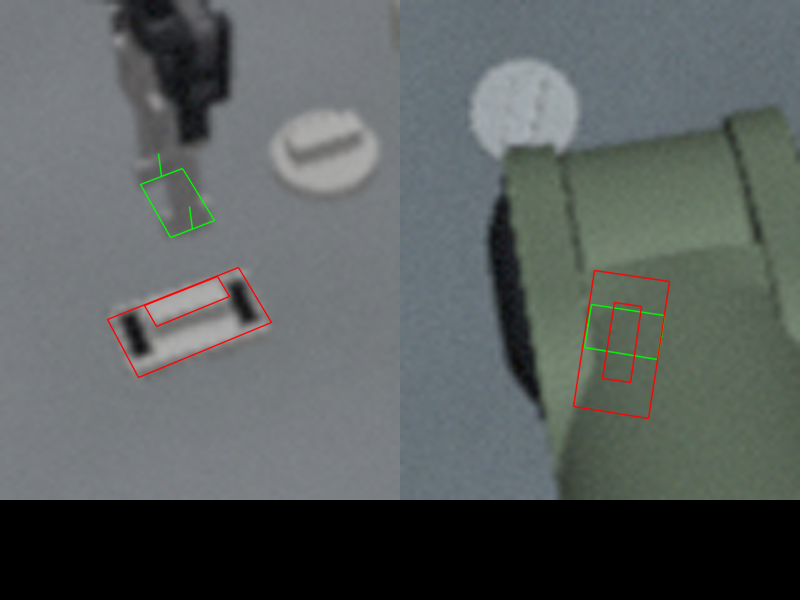

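Shown: the open tong tips hang at side crop (178,205) where predicted, and the carrier model fits the image (side crop (190,320)). The round carrier is clear. Descending over the rib.

```bash
python3 -m handwheel '[{"dx":0.1,"dy":-0.1,"dz":3,"wx":-0.003,"wy":0,"wz":-0.004,"claw":66},{"dx":0,"dy":0,"dz":3,"wx":0,"wy":0,"wz":0,"claw":66},{"dx":0,"dy":0,"dz":2,"wx":0,"wy":0,"wz":0,"claw":66},{"dx":0,"dy":0,"dz":1,"wx":0,"wy":0,"wz":0,"claw":66},{"dx":0,"dy":0,"dz":0.3,"wx":0,"wy":0,"wz":0,"claw":66},{"dx":0,"dy":0,"dz":0,"wx":0,"wy":0,"wz":0,"claw":66},{"dx":0,"dy":0,"dz":0,"wx":0,"wy":0,"wz":0,"claw":66}]'
python3 - <<'E'
from plan import *
print(cur()[2]['force'])
plan(np.array([.494,-.0515,.093]),Rt(-.13,0)@FL,4.5)
E
```

```text
clock: 7.5
position: [0.495, -0.0516, 0.0947]
tool_rot: [3.142, 0.002, 3.011]
force: [-0.1, -0.7, 0.0]
grip_width: 0.0563
finger_force: 6.7
[-0.1075 -0.7263  0.0395]
1 rows; dist 0.001965391394846469 ang deg 0.11672249144019124
  0 [ 0.1  -0.    0.17] [ 0.     0.002 -0.   ]
```

```bash
python3 -m handwheel '[{"dx":0.1,"dy":0,"dz":0.1,"wx":0,"wy":0,"wz":0,"claw":64},{"dx":0,"dy":0,"dz":0,"wx":0,"wy":0,"wz":0,"claw":62},{"dx":0,"dy":0,"dz":0,"wx":0,"wy":0,"wz":0,"claw":60},{"dx":0,"dy":0,"dz":0,"wx":0,"wy":0,"wz":0,"claw":58},{"dx":0,"dy":0,"dz":0,"wx":0,"wy":0,"wz":0,"claw":55},{"dx":0,"dy":0,"dz":0,"wx":0,"wy":0,"wz":0,"claw":50},{"dx":0,"dy":0,"dz":0,"wx":0,"wy":0,"wz":0,"claw":45},{"dx":0,"dy":0,"dz":0,"wx":0,"wy":0,"wz":0,"claw":45}]' 50
python3 - <<'E'
from plan import *
s=cur()[2]; print(s['force'],s['moment'])
E
```

```text
clock: 8.5
position: [0.4938, -0.0514, 0.0932]
tool_rot: [3.141, 0.001, 3.012]
force: [-0.8, 1.6, 5.0]
grip_width: 0.0488
finger_force: 51.3
[-0.7571  1.5625  4.9786] [ 0.3363  0.0369 -0.0104]
```

```bash
python3 -m handwheel '[{"dx":0,"dy":0,"dz":-0.3,"wx":0,"wy":0,"wz":0,"claw":45},{"dx":0,"dy":0,"dz":-0.7,"wx":0,"wy":0,"wz":0,"claw":45},{"dx":0,"dy":0,"dz":-2,"wx":0,"wy":0,"wz":0,"claw":45},{"dx":0,"dy":0,"dz":-3,"wx":0,"wy":0,"wz":0,"claw":45},{"dx":0,"dy":0,"dz":-4,"wx":0,"wy":0,"wz":0,"claw":45},{"dx":0,"dy":0,"dz":-3,"wx":0,"wy":0,"wz":0,"claw":45},{"dx":0,"dy":0,"dz":0,"wx":0,"wy":0,"wz":0,"claw":45}]'
python3 - <<'E'
from plan import *
s=cur()[2]; print(s['force'],s['moment'])
for n in ('side','top'):
    optics.grab_frame(n)
    for m in optics.masks_of('carrier',n)[:2]: print(n,m['p'],m['rect'])
# nest masks, and hi-zoom of nest averaged
fr=np.load('fr.npy',allow_pickle=True).item()
from fit import crop
o=np.zeros((600,800,3),np.uint8)
for c,off,x in(('side',(287,205),0),('top',(310,140),400)):
    f=fr[c]['frame'][off[1]:off[1]+75,off[0]:off[0]+66]
    g=f.mean(2); g=np.clip((g-g.min())/(np.percentile(g,99)-g.min())*255,0,255).astype(np.uint8)
    g=cv2.createCLAHE(3,(4,4)).apply(cv2.resize(g,(396,450),interpolation=cv2.INTER_CUBIC)); o[:450,x:x+396]=g[...,None]
cv2.imwrite('pics/nest.png',o[:450])
E
```

```text
clock: 9.38
position: [0.4943, -0.0516, 0.2252]
tool_rot: [3.142, 0.005, 3.011]
force: [0.0, 0.2, -2.3]
grip_width: 0.049
finger_force: 52.1
[ 0.0425  0.22   -2.3204] [-0.0378 -0.0237  0.0252]
side 0.61 [208.1, 186.6, 32.5, 25.2]
```

View pics/nest.png

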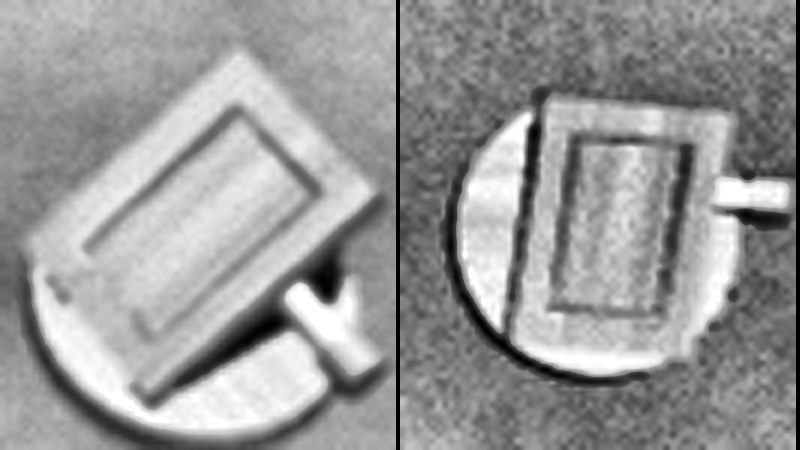

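Shown: the contrast-stretched nest. Plate corners in the side crop are (240,48), (378,188), (135,390), (25,243), and in the top crop (148,95), (333,117), (290,358), (108,342). The pocket mouth is clear in both.

The carrier is lifted (force about -2 N) and held square. Next, a least-squares nest pose from these corners.

```bash
cat > nest.py <<'E'
from fit import *
from scipy.optimize import least_squares
fr=np.load('fr.npy',allow_pickle=True).item()
px=lambda pts,u,v:np.array([(u+(x+.5)/6-.5,v+(y+.5)/6-.5) for x,y in pts])
So=px([(240,48),(378,188),(135,390),(25,243)],287,205); Si=px([(237,105),(322,190),(150,338),(85,250)],287,205)
To=px([(148,95),(333,117),(290,358),(108,342)],310,140); Ti=px([(170,140),(290,148),(260,312),(153,307)],310,140)
def cor(a,b,z): return np.array([(a,b,z),(a,-b,z),(-a,-b,z),(-a,b,z)])
def run(cams,tilt=False,x0=(.64,-.262,.068,-.055)):
    def res(v):
        R=Rt(v[3],v[4] if tilt else 30); out=[]
        for o,i,c in((So,Si,'side'),(To,Ti,'top')):
            if c in cams:
                for C,m in((cor(.062,.044,.014),o),(cor(.045,.027,.013),i)): out.append((proj(fr[c],C@R.T+v[:3])-m).ravel())
        return np.concatenate(out)
    r=least_squares(res,list(x0)+([30] if tilt else []),loss='soft_l1',x_scale=[.01,.01,.01,.1]+([5] if tilt else [])); return r.x,res(r.x)
E
sed -i 's/^from fit import \*/from fit import *\nfrom plan import Rt/' nest.py
python3 - <<'E'
from nest import *
for c in(('side','top'),('side',),('top',)):
    for t in (0,1): v,r=run(c,t); print(c,v,np.sqrt((r**2).mean()))
v,r=run(('side','top')); print(r.reshape(-1,2))
# contrast normalised edge refinement with free z
for c in fr:
    g=fr[c]['frame'].mean(2); fr[c]['frame']=np.repeat(g[...,None],3,2)
e=box(-.062,.062,-.044,.044,.014)+box(-.045,.045,-.027,.027,.013)
print(fit(fr,{'top':e,'side':e},mkp,[(v[0]-.008,v[0]+.008),(v[1]-.008,v[1]+.008),(v[2]-.008,v[2]+.008),(v[3]-.05,v[3]+.05)],.8))
E
```

```text
('side', 'top') [ 0.6429 -0.2617  0.0722 -0.0628] 0.8771217017283293
('side', 'top') [ 0.6435 -0.2618  0.0724 -0.0655 32.3208] 0.860781633045265
('side',) [ 0.6522 -0.2531  0.0546 -0.064 ] 0.7836141691714362
('side',) [ 0.6522 -0.2531  0.0545 -0.0635 29.9076] 0.7841530764391321
('top',) [ 0.6503 -0.2703  0.032  -0.0647] 0.569580859582586
('top',) [ 0.6496 -0.2693  0.0373 -0.062  30.997 ] 0.5640385866953733
[[ 0.473  -0.545 ]
 [ 0.8398  0.807 ]
 [ 2.1486  1.5977]
 [-0.4277 -0.3278]
 [ 0.2516 -0.8028]
 [ 0.1973  0.31  ]
 [ 0.8065  0.3749]
 [-1.3808 -1.0111]
 [-1.0674  0.4112]
 [-0.0069 -0.3913]
 [-0.045   0.5509]
 [-0.5275  0.4459]
 [ 0.4898 -0.8399]
 [-0.0458 -0.4249]
 [-0.1183  2.0707]
 [-1.2701  1.1968]]
(array([ 0.6453, -0.2598,  0.0675, -0.0561]), np.float64(6.749447737291929))
```

```bash
python3 - <<'E'
from plan import *
P=np.array([.644,-.261,.070]); R=Rt(-.06)
T=P+R@[0,0,.007+.0932+.04]; print(T); plan(T,R@FL,4.0,6)
E
```

```text
[ 0.574  -0.2568  0.1914]
6 rows; dist 0.22285238350094674 ang deg 30.295092806869047
  0 [-1.78 -3.22  0.51] [-0.003 -0.087 -0.011]
  1 [-1.7  -3.24  0.65] [-0.003 -0.087 -0.011]
  2 [-1.6  -3.26  0.79] [-0.003 -0.087 -0.011]
  3 [-1.48 -3.28  0.91] [-0.003 -0.087 -0.011]
  4 [-1.36 -3.3   1.03] [-0.003 -0.087 -0.011]
  5 [-1.23 -3.32  1.13] [-0.003 -0.087 -0.011]
```

```bash
python3 -m handwheel '[{"dx":-0.9,"dy":-1.6,"dz":0.2,"wx":-0.002,"wy":-0.044,"wz":-0.005,"claw":45},{"dx":-0.9,"dy":-1.6,"dz":0.2,"wx":-0.001,"wy":-0.043,"wz":-0.006,"claw":45},{"dx":-1.7,"dy":-3.2,"dz":0.6,"wx":-0.003,"wy":-0.087,"wz":-0.011,"claw":45},{"dx":-1.6,"dy":-3.3,"dz":0.8,"wx":-0.003,"wy":-0.087,"wz":-0.011,"claw":45},{"dx":-1.5,"dy":-3.3,"dz":0.9,"wx":-0.003,"wy":-0.087,"wz":-0.011,"claw":45},{"dx":-1.4,"dy":-3.3,"dz":1.0,"wx":-0.003,"wy":-0.087,"wz":-0.011,"claw":45},{"dx":-0.6,"dy":-1.7,"dz":0.6,"wx":-0.002,"wy":-0.044,"wz":-0.005,"claw":45},{"dx":-0.6,"dy":-1.6,"dz":0.6,"wx":-0.001,"wy":-0.043,"wz":-0.006,"claw":45}]' && python3 -m handwheel '[{"dx":0,"dy":0,"dz":0,"wx":0,"wy":0,"wz":0,"claw":45},{"dx":0,"dy":0,"dz":0,"wx":0,"wy":0,"wz":0,"claw":45}]'
cat > rel.py <<'E'
import sys
from fit import *
from plan import cur,Rt,FL,plan
from nest import So,Si
def measure(h,fr=None):
    f=(fr or {'side':None})['side'] or None
    fs=[optics.grab_frame('side') for _ in range(4)]; f=fs[0]; f['frame']=np.mean([g['frame'].astype(float) for g in fs],0)
    p,q,s=cur(); Rc=q.as_matrix()@FL; o=p+Rc@[0,0,-h]
    # fit in-plane offset and spin of the carrier in its own frame (side camera only)
    e=CAR['side']+[((-.04,-.022,0),(.04,-.022,0)),((-.04,.022,.0),(-.04,-.022,0))]
    mk=lambda v:(Rc@Rot.from_euler('z',v[2]).as_matrix(),o+Rc@[v[0],v[1],0])
    v,sc=fit({'side':f},{'side':e},mk,[(-.015,.015),(-.015,.015),(-.15,.15)],.8)
    return f,p,q,o,Rc,v,sc,mk,e
E
python3 - <<'E'
from rel import *
s=cur()[2]; print(s['force'],s['qpos'])
P=np.array([.644,-.261,.070]); R=Rt(-.06)
plan(P+R@[0,0,.007+.0932+.04],R@FL)
f,p,q,o,Rc,v,sc,mk,e=measure(.0932); np.save('hover.npy',f,allow_pickle=True); print(v,sc)
im=crop(f,280,190,80,75,7.5)
draw(im,f,e,mk(v),(0,255,0),7.5,np.array([280,190]))
draw(im,f,e,mk([0,0,0]),(0,0,255),7.5,np.array([280,190])); cv2.imwrite('pics/hover.png',im); print(im.shape)
# nest as seen by side alone, for z fixed
from nest import cor
from scipy.optimize import least_squares
for z in (.066,.070,.074):
    r=least_squares(lambda w:np.r_[(proj(f,cor(.062,.044,.014)@Rt(w[2]).T+[w[0],w[1],z])-So).ravel(),(proj(f,cor(.045,.027,.013)@Rt(w[2]).T+[w[0],w[1],z])-Si).ravel()],[.644,-.261,-.06],loss='soft_l1'); print(z,r.x)
E
```

```text
clock: 10.58
position: [0.5748, -0.2573, 0.193]
tool_rot: [3.14, 0.523, 3.078]
force: [1.0, -0.8, -1.6]
grip_width: 0.0482
finger_force: 52.1
clock: 10.82
position: [0.5751, -0.256, 0.1939]
tool_rot: [3.14, 0.522, 3.079]
force: [-0.8, -0.2, -1.8]
grip_width: 0.0489
finger_force: 52.1
[-0.8193 -0.2477 -1.8329] [ 0.7756  0.4423 -0.462   2.0325  0.1164  0.212   1.8022]
1 rows; dist 0.0028209710991852093 ang deg 0.18287314130287055
  0 [ 0.21 -0.09  0.16] [-0.    -0.002 -0.002]
[ 0.0008  0.0059 -0.0178] 5.396607799613194
(562, 600, 3)
0.066 [ 0.6458 -0.2582 -0.067 ]
0.07 [ 0.6435 -0.26   -0.0678]
0.074 [ 0.6412 -0.2618 -0.0683]
```

View pics/hover.png

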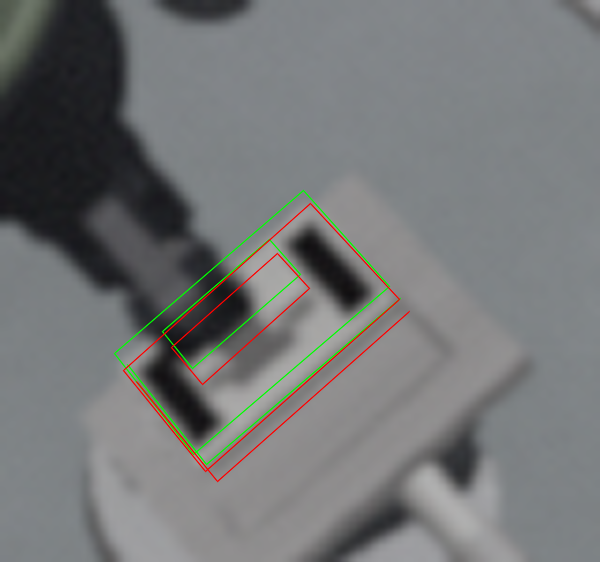

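Shown: the held carrier above the pocket. Its glass strips are at crop (180,395) and (328,268), so their midpoint sits about 2 to 3 mm in +y from where the model with the robot's pose puts it (red). I'll measure this from the strip centroids and use the relative offset to the nest seen by the same camera.

```bash
cat > strips.py <<'E'
from rel import *
def strips(f,guess):
    g=cv2.resize(f['frame'].mean(2).astype(np.float32),None,fx=4,fy=4,interpolation=cv2.INTER_CUBIC); out=[]
    n,lab,st,cen=cv2.connectedComponentsWithStats((g<85).astype(np.uint8))
    for u in guess:
        k=[i for i in range(1,n) if np.hypot(*((cen[i]+.5)/4-.5-u))<5 and st[i,4]>100]
        out+= [((cen[i]+.5)/4-.5,st[i,4]/16,st[i,:4]/4) for i in k]
    return out
E
python3 - <<'E'
from strips import *
f=np.load('hover.npy',allow_pickle=True).item(); fr=np.load('fr.npy',allow_pickle=True).item()
for ff,gs in((f,[(304,242.5),(323.7,225.7)]),(fr['side'],[(216,231),(239,225)])):
    S=strips(ff,np.array(gs)); print(S)
    if ff is f:
        p,q,s=cur(); Rc=q.as_matrix()@FL; c=p+Rc@[0,0,-.0932]; R,t=Rc,c
    else: R,t=mkc([.4938,-.0514,-.13])
    m=(S[0][0]+S[1][0])/2; z=proj(ff,t+R@[0,0,.012])[0]
    J=np.stack([proj(ff,t+R@[d,e,.012])[0]-z for d,e in((.001,0),(0,.001))],1)
    print('offset mm',np.linalg.solve(J,m-z), 'strip sep vec', np.linalg.solve(J,S[1][0]-S[0][0]))
E
```

```text
[(array([323.4876, 225.4591]), np.float64(52.1875), array([318.75, 220.5 ,  10.5 ,  11.  ]))]Traceback (most recent call last):
  File "<stdin>", line 8, in <module>
IndexError: list index out of range
```

```bash
python3 - <<'E'
from strips import *
f=np.load('hover.npy',allow_pickle=True).item(); fr=np.load('fr.npy',allow_pickle=True).item()
def rect(ff,R,t,x0):
    xs=np.arange(x0-10,x0+10.01,.25)/1e3; ys=np.arange(-26,26.01,.25)/1e3
    X,Y=np.meshgrid(xs,ys); u=proj(ff,np.stack([X,Y,0*X+.012],-1).reshape(-1,3)@R.T+t).reshape(X.shape+(2,)).astype(np.float32)
    return cv2.remap(ff['frame'].mean(2).astype(np.float32),u[...,0],u[...,1],cv2.INTER_CUBIC),xs*1e3,ys*1e3
p,q,s=cur(); Rc=q.as_matrix()@FL
for nm,ff,(R,t) in(('hover',f,(Rc,p+Rc@[0,0,-.0932])),('table',fr['side'],mkc([.4938,-.0514,-.13])),('tabtop',fr['top'],mkc([.4938,-.0514,-.13]))):
    for x0 in(-33,33):
        I,xs,ys=rect(ff,R,t,x0); th=105; 
        px=np.median(I[60:150],0); py=np.median(I[:,25:56],1)
        w=np.clip(th-px,0,None); xc=(w*xs).sum()/w.sum()
        mid=np.clip(th-I[:,20:61].mean(1),0,None)
        yr=ys[py<th]; print(nm,x0,'x',xc,'y range',yr.min(),yr.max(),'min',I.min()); 
        print('  ',px[::8].astype(int),py[::12].astype(int))
E
```

```text
hover -33 x -31.342341056704054 y range -14.0 18.5 min 19.120863
   [145 143 131  94  49  24  22  30  64 109 136] [136 125 145 152  99  35  26  28  27  25  24  27  28  25  51 115 149 139]
hover 33 x 30.414541366296046 y range -15.25 17.25 min 16.42355
   [134  93  45  23  21  31  72 121 143 144 142] [132 125 149 138  74  36  30  29  32  32  33  30  30  32  75 139 154 133]
table -33 x -30.399728640382083 y range -10.25 21.25 min 15.522053
   [116 122 127 112  81  44  22  29  59  96 117] [109 106 116 141 149 115  56  30  31  38  46  44  50  59  63  82 109 125]
table 33 x 31.093237717724534 y range -17.5 14.75 min 20.059517
   [128 103  63  33  22  33  59  97 119 121 118] [124 142 135  93  52  41  39  35  34  33  35  33  42  80 119 136 125 117]
tabtop -33 x -29.11650840177134 y range -13.25 19.25 min 22.59111
   [107 108 124 113  90  52  31  27  30  54  97] [107 107 118 146 117  50  38  41  45  57  63  64  77  77  69  96 145 137]
tabtop 33 x 32.99164889763427 y range -20.75 12.25 min 22.265507
   [160 138  97  55  34  28  33  54  98 118 116] [137 143  84  37  32  29  32  33  33  30  30  28  54 117 145 120 106 107]
```

```bash
cat > pl.py <<'E'
from plan import *
P=np.array([.643,-.262,.0705]); Rn=Rt(-.06)
def go(d,**k):
    R=Rt(-.05); T=P+Rn@[0,0,.007+.0932+d]; plan(T,R@FL,**k)
    p,q,s=cur(); print('nest frame TCP',Rn.T@(p-P)-[0,0,.1002],'F nest',Rn.T@s['force'],s['grip_width'],s['finger_force'])
E
python3 -c "
from pl import *
go(.015)"
```

```text
1 rows; dist 0.02642267197818188 ang deg 0.655480806087878
  0 [ 0.35 -0.2   2.61] [-0.006 -0.001 -0.01 ]
nest frame TCP [0.0035 0.002  0.0411] F nest [-0.8137  0.459  -2.1919] 0.04854565776689414 52.10027039051056
```

```bash
python3 -m handwheel '[{"dx":0.3,"dy":-0.2,"dz":0.6,"wx":-0.005,"wy":-0.001,"wz":-0.01,"claw":45},{"dx":0,"dy":0,"dz":1,"wx":0,"wy":0,"wz":0,"claw":45},{"dx":0,"dy":0,"dz":1,"wx":0,"wy":0,"wz":0,"claw":45},{"dx":0,"dy":0,"dz":0,"wx":0,"wy":0,"wz":0,"claw":45},{"dx":0,"dy":0,"dz":0,"wx":0,"wy":0,"wz":0,"claw":45}]'; python3 -c "
from pl import *
go(.006)"
```

```text
clock: 11.65
position: [0.5857, -0.2591, 0.1704]
tool_rot: [-3.141, 0.524, 3.091]
force: [-1.3, -0.4, -1.9]
grip_width: 0.0487
finger_force: 52.1
1 rows; dist 0.008975219484764329 ang deg 0.07092541965370369
  0 [0.02 0.05 0.9 ] [-0.001  0.    -0.001]
nest frame TCP [ 0.0002 -0.0005  0.015 ] F nest [-2.0599 -0.4696 -1.0152] 0.04865077696097807 52.13509976863861
```

```bash
python3 -m handwheel '[{"dx":0,"dy":0.05,"dz":0.25,"wx":0,"wy":0,"wz":0,"claw":45},{"dx":0,"dy":0,"dz":0.25,"wx":0,"wy":0,"wz":0,"claw":45},{"dx":0,"dy":0,"dz":0.2,"wx":0,"wy":0,"wz":0,"claw":45},{"dx":0,"dy":0,"dz":0,"wx":0,"wy":0,"wz":0,"claw":45}]'; python3 -c "
from pl import *
go(.004)"; python3 -m handwheel '[{"dx":0,"dy":0,"dz":0.2,"wx":0,"wy":0,"wz":0,"claw":45},{"dx":0,"dy":0,"dz":0,"wx":0,"wy":0,"wz":0,"claw":45}]'; python3 -c "
from pl import *
go(.004)"
```

```text
clock: 12.15
position: [0.5892, -0.259, 0.1644]
tool_rot: [-3.141, 0.524, 3.09]
force: [0.3, 0.1, -2.0]
grip_width: 0.0486
finger_force: 52.1
1 rows; dist 0.004061002512079735 ang deg 0.09998380775071616
  0 [0.02 0.03 0.4 ] [-0.001  0.001 -0.001]
nest frame TCP [ 0.0002 -0.0003  0.008 ] F nest [-0.6992  0.1092 -1.8581] 0.04861904814782999 52.13553249835968
clock: 12.4
position: [0.5902, -0.259, 0.1627]
tool_rot: [-3.141, 0.524, 3.09]
force: [-1.0, 0.3, -2.0]
grip_width: 0.0491
finger_force: 52.1
1 rows; dist 0.002110491571477101 ang deg 0.0936947515082801
  0 [0.02 0.02 0.21] [-0.001  0.001 -0.001]
nest frame TCP [ 0.0002 -0.0002  0.0061] F nest [-1.826   0.225  -1.2044] 0.04906435232695449 52.135053277015686
```

No contact yet; going on in small steps.

```bash
for i in 1 2 3; do python3 -m handwheel '[{"dx":0,"dy":0,"dz":0.15,"wx":0,"wy":0,"wz":0,"claw":45},{"dx":0,"dy":0,"dz":0,"wx":0,"wy":0,"wz":0,"claw":45}]' >/dev/null; python3 -c "
from pl import *
go(.0)" | tail -1; done
```

```text
nest frame TCP [ 0.0002 -0.0002  0.0045] F nest [-1.6384  0.2475 -1.963 ] 0.04929876603779313 52.135316133499146
nest frame TCP [ 0.0002 -0.0001  0.0029] F nest [-1.3001 -0.0141 -1.4421] 0.048923283332697486 52.13546276092529
nest frame TCP [ 0.0001 -0.0001  0.0014] F nest [-0.3042 -0.3842 -1.7138] 0.048876848527354376 52.13487446308136
```

```bash
for i in 1 2 3 4; do python3 -m handwheel '[{"dx":0,"dy":0,"dz":0.1,"wx":0,"wy":0,"wz":0,"claw":45},{"dx":0,"dy":0,"dz":0,"wx":0,"wy":0,"wz":0,"claw":45}]' >/dev/null; python3 -c "
from pl import *
go(.0)" | tail -1; done
```

```text
nest frame TCP [ 0.0002 -0.0001  0.0005] F nest [-0.8264 -0.3035 -0.9004] 0.04902475722210002 52.13539481163025
nest frame TCP [ 0.0002 -0.0001 -0.0005] F nest [-0.747  0.871 -1.872] 0.04937920490902211 52.13531792163849
nest frame TCP [ 0.0002 -0.0001 -0.0015] F nest [-0.3167 -0.6804 -1.1776] 0.04920562753399642 52.141329646110535
nest frame TCP [ 0.0003 -0.     -0.0023] F nest [-1.6852  1.3509  7.3293] 0.04840089065836007 54.507107734680176
```

Contact with about 9 N at 2 mm below the estimate. The floor is likely, but to tell floor from rim I lift 1 mm and feel for the low wall of the pocket.

```bash
python3 -m handwheel '[{"dx":0,"dy":0,"dz":-0.15,"wx":0,"wy":0,"wz":0,"claw":45},{"dx":0.1,"dy":0,"dz":0,"wx":0,"wy":0,"wz":0,"claw":45},{"dx":0,"dy":0,"dz":0,"wx":0,"wy":0,"wz":0,"claw":45}]'>/dev/null;python3 -c "
from pl import *
go(.0)" | tail -1; for i in 1 2 3 4 ; do python3 -m handwheel '[{"dx":0.1,"dy":0,"dz":0,"wx":0,"wy":0,"wz":0,"claw":45},{"dx":0,"dy":0,"dz":0,"wx":0,"wy":0,"wz":0,"claw":45}]' >/dev/null; python3 -c "
from pl import *
go(.0)" | tail -1; done
```

```text
nest frame TCP [-0.0009 -0.0002 -0.001 ] F nest [-0.7678 -0.1195 -0.8943] 0.04854911135661807 52.55222797393799
nest frame TCP [-0.0019 -0.0002 -0.001 ] F nest [-0.812  -0.0142 -1.8166] 0.04878108740501986 52.552642822265625
nest frame TCP [-0.0029 -0.0002 -0.001 ] F nest [-1.2066 -0.985  -1.6256] 0.04857704322602853 52.55257308483124
nest frame TCP [-0.0037 -0.0002 -0.001 ] F nest [-0.1021 -0.5185 -1.6003] 0.04901557718519647 52.49007046222687
nest frame TCP [-0.0043 -0.0002 -0.0009] F nest [2.4522 0.021  0.2932] 0.04907281468337692 52.491828203201294
```

Lateral force rises at x = -4.3 mm, so the low wall is felt and the carrier is inside the pocket. Backing off, setting down on the floor, then releasing gently.

```bash
python3 -m handwheel '[{"dx":-0.15,"dy":0,"dz":0,"wx":0,"wy":0,"wz":0,"claw":45},{"dx":0,"dy":0,"dz":0.1,"wx":0,"wy":0,"wz":0,"claw":45},{"dx":0,"dy":0,"dz":0,"wx":0,"wy":0,"wz":0,"claw":45}]';python3 -c "
from pl import *
go(.0)" | tail -1; python3 -m handwheel '[{"dx":0,"dy":0,"dz":0.05,"wx":0,"wy":0,"wz":0,"claw":45},{"dx":0,"dy":0,"dz":0,"wx":0,"wy":0,"wz":0,"claw":45}]' >/dev/null; python3 -c "
from pl import *
go(.0);print(cur()[2]['moment'])" | tail -2
```

```text
clock: 15.9
position: [0.591, -0.2591, 0.1538]
tool_rot: [-3.141, 0.524, 3.09]
force: [0.5, 0.4, -0.5]
grip_width: 0.0483
finger_force: 52.8
nest frame TCP [-0.0035 -0.0002 -0.002 ] F nest [ 0.165   0.3987 -0.6376] 0.04832973037239999 52.773147225379944
nest frame TCP [-0.0033 -0.0001 -0.0023] F nest [-0.807   1.3238  8.3297] 0.04916602554868339 54.668431878089905
[0.3667 0.8677 0.225 ]
```

```bash
python3 -m handwheel '[{"dx":0,"dy":0,"dz":0,"wx":0,"wy":0,"wz":0,"claw":57},{"dx":0,"dy":0,"dz":0,"wx":0,"wy":0,"wz":0,"claw":59},{"dx":0,"dy":0,"dz":0,"wx":0,"wy":0,"wz":0,"claw":61},{"dx":0,"dy":0,"dz":0,"wx":0,"wy":0,"wz":0,"claw":63},{"dx":0,"dy":0,"dz":0,"wx":0,"wy":0,"wz":0,"claw":65},{"dx":0,"dy":0,"dz":0,"wx":0,"wy":0,"wz":0,"claw":66},{"dx":0,"dy":0,"dz":0,"wx":0,"wy":0,"wz":0,"claw":66}]'
python3 - <<'E'
from pl import *
go(0); s=cur()[2]; print(s['moment'])
f=optics.grab_frame('side'); print([(m['p'],m['rect']) for m in optics.masks_of('carrier','side')[:2]])
E
```

```text
clock: 17.02
position: [0.5914, -0.2591, 0.1535]
tool_rot: [-3.141, 0.524, 3.09]
force: [-0.6, 0.3, -1.0]
grip_width: 0.0567
finger_force: 6.8
1 rows; dist 0.004112377655665574 ang deg 0.08720905062240011
  0 [-0.33  0.02 -0.25] [-0.001  0.001 -0.001]
nest frame TCP [-0.0033 -0.0002 -0.0025] F nest [-1.0448  0.2435 -0.5748] 0.05673404352416767 6.768727796443272
[ 0.0388  0.6108 -0.0334]
[(0.69, [301.1, 227.6, 30.8, 32.3])]
```

```bash
python3 -m handwheel '[{"dx":0,"dy":0,"dz":-0.5,"wx":0,"wy":0,"wz":0,"claw":66},{"dx":0,"dy":0,"dz":-1,"wx":0,"wy":0,"wz":0,"claw":66},{"dx":0,"dy":0,"dz":-2,"wx":0,"wy":0,"wz":0,"claw":66},{"dx":0,"dy":0,"dz":-3,"wx":0,"wy":0,"wz":0,"claw":66},{"dx":0,"dy":0,"dz":-3,"wx":0,"wy":0,"wz":0,"claw":66},{"dx":-0,"dy":0,"dz":-2,"wx":0,"wy":0,"wz":0,"claw":66},{"dx":0,"dy":3,"dz":-1,"wx":0,"wy":0,"wz":0,"claw":66},{"dx":0,"dy":3,"dz":0,"wx":0,"wy":0,"wz":0,"claw":66}]'
python3 - <<'E'
from pl import *
from fit import *
fr=frames(4); np.save('placed.npy',fr,allow_pickle=True)
e=box(-.04,.04,-.022,.022,.012)
N=np.array([.643,-.262,.0685])
def rect(ff,R,t,x0):
    xs=np.arange(x0-12,x0+12.01,.25)/1e3; ys=np.arange(-30,30.01,.25)/1e3
    X,Y=np.meshgrid(xs,ys); u=proj(ff,np.stack([X,Y,0*X+.019],-1).reshape(-1,3)@R.T+t).reshape(X.shape+(2,)).astype(np.float32)
    return cv2.remap(ff['frame'].mean(2).astype(np.float32),u[...,0],u[...,1],cv2.INTER_CUBIC),xs*1e3,ys*1e3
for c in('side','top'):
    for x0 in(-31,31):
        I,xs,ys=rect(fr[c],Rn,N,x0); px=np.median(I[90:150],0); th=(px.min()+px.max())/2; w=px<th; k=np.argmin(px)
        py=np.median(I[:,max(k-8,0):k+9],1); yr=ys[py<(py.min()+np.median(py[:30]))/2]
        print(c,x0,xs[w].min(),xs[w].max(),'y',yr.min(),yr.max(),px[::8].astype(int),py[::12].astype(int))
E
```

```text
clock: 18.12
position: [0.5313, -0.196, 0.2627]
tool_rot: [-3.14, 0.525, 3.089]
force: [-0.1, 0.2, -0.6]
grip_width: 0.0566
finger_force: 6.8
side -31 -38.5 -28.75 y -12.75 17.0 [140 129  91  47  22  20  33  71 120 144 146 143 144] [138 131 123 137 158 129  52  23  21  20  18  22  24  23  21  35  97 147
 154 149 148]
side 31 23.5 33.25 y -13.25 17.0 [152 134  93  47  23  21  35  79 126 147 147 141 131] [136 125 120 136 155 113  42  20  23  22  23  21  22  25  22  34  93 144
 143 141 145]
top -31 -39.25 -31.25 y -16.75 14.25 [125 110  77  41  21  36  89 129 145 149 149 147 148] [126 116 120 137 101  34  20  23  23  26  27  30  19  19  27  81 130 118
 110 129 133]
top 31 24.25 34.5 y -16.5 13.75 [134 128  96  51  21  10  15  37  82 119 128 128 128] [122 108 119 143 101  20   7  14  11  11  13  11  15  10  22  90 141 127
 100 116 125]
```

The carrier now reads mid (-2.6, +2.0) in the side view and (-2.9, -1.3) in the top view. After the camera biases that is centred in y, at the low wall, and square to under 0.5 degree. Now the tongs go home.

```bash
cat > hm.py <<'E'
from plan import *
h=np.load('home.npz'); HR=Rot.from_quat(h['q']); HP=h['p']; Rc=HR.as_matrix()@FL
def go(x,z,**k):
    plan(HP+Rc@[x,0,z],HR,**k); p,q,s=cur(); print('home frame',Rc.T@(p-HP),'F',Rc.T@s['force'],'M',s['moment'],s['grip_width'],s['finger_force'])
E
python3 -c "
from hm import *
go(.003,.12,cap=5)"
```

```text
10 rows; dist 0.46546033141298676 ang deg 10.363417961194212
  0 [0.1  4.63 0.51] [-0.009  0.    -0.016]
  1 [0.02 4.62 0.56] [-0.009  0.    -0.016]
  2 [-0.05  4.62  0.6 ] [-0.009  0.    -0.016]
  3 [-0.12  4.61  0.64] [-0.009  0.    -0.016]
  4 [-0.19  4.6   0.68] [-0.009  0.    -0.016]
  5 [-0.26  4.59  0.72] [-0.009  0.    -0.016]
  6 [-0.34  4.58  0.76] [-0.009  0.    -0.016]
  7 [-0.41  4.57  0.81] [-0.009  0.    -0.016]
  8 [-0.48  4.55  0.85] [-0.009  0.    -0.016]
  9 [-0.55  4.54  0.89] [-0.009  0.    -0.016]
home frame [-0.0591 -0.4518  0.2129] F [-0.6763 -0.5256 -0.9933] M [ 0.0485  0.6217 -0.0054] 0.056693646738440066 6.768953061618959
```

```bash
python3 -m handwheel '[{"dx":0.1,"dy":4.6,"dz":0.3,"wx":-0.009,"wy":0,"wz":-0.016,"claw":66},{"dx":0,"dy":4.6,"dz":0.4,"wx":-0.009,"wy":0,"wz":-0.016,"claw":66},{"dx":0,"dy":4.6,"dz":0.5,"wx":-0.009,"wy":0,"wz":-0.016,"claw":66},{"dx":-0.1,"dy":4.6,"dz":0.6,"wx":-0.009,"wy":0,"wz":-0.016,"claw":66},{"dx":-0.2,"dy":4.6,"dz":0.6,"wx":-0.009,"wy":0,"wz":-0.016,"claw":66},{"dx":-0.3,"dy":4.6,"dz":0.7,"wx":-0.009,"wy":0,"wz":-0.016,"claw":66},{"dx":-0.3,"dy":4.6,"dz":0.7,"wx":-0.009,"wy":0,"wz":-0.016,"claw":66},{"dx":-0.4,"dy":4.6,"dz":0.8,"wx":-0.009,"wy":0,"wz":-0.016,"claw":66}]' >/dev/null && python3 -m handwheel '[{"dx":-0.5,"dy":4.5,"dz":0.8,"wx":-0.009,"wy":0,"wz":-0.016,"claw":66},{"dx":-0.5,"dy":4.4,"dz":0.8,"wx":-0.009,"wy":0,"wz":-0.016,"claw":66},{"dx":0,"dy":0,"dz":0,"wx":0,"wy":0,"wz":0,"claw":66},{"dx":0,"dy":0,"dz":0,"wx":0,"wy":0,"wz":0,"claw":66}]'; python3 -c "
from hm import *
go(.003,.12,cap=5)
from h import *
for c in('side','top'):
    optics.grab_frame(c)
    for n in('tongs',): print(c,[(round(m['p'],2),m['rect']) for m in optics.masks_of(n,c)])
"
```

```text
clock: 20.02
position: [0.5686, 0.2545, 0.2185]
tool_rot: [-3.138, 0.522, -3.012]
force: [0.7, -0.5, -0.6]
grip_width: 0.0565
finger_force: 6.8
1 rows; dist 0.012600284156150247 ang deg 0.19401322826562672
  0 [-0.2   0.92  0.84] [-0.003 -0.001  0.001]
home frame [ 0.001  -0.0091  0.1284] F [ 0.221  -0.6121 -0.7854] M [-0.0572  0.5503  0.0165] 0.05645850155757104 6.769530597666744
side [(0.72, [184.9, 117.3, 11.0, 17.3]), (0.72, [146.2, 152.9, 23.5, 49.4]), (0.45, [195.0, 107.4, 12.2, 16.3])]
top [(0.72, [160.0, 235.8, 31.2, 37.6]), (0.67, [137.9, 179.0, 26.4, 20.9]), (0.65, [94.8, 161.2, 23.2, 37.5])]
```

```bash
python3 -m handwheel '[{"dx":-0.2,"dy":0.9,"dz":0.8,"wx":-0.003,"wy":-0.001,"wz":0.001,"claw":66},{"dx":0,"dy":0,"dz":2,"wx":0,"wy":0,"wz":0,"claw":66},{"dx":0,"dy":0,"dz":3,"wx":0,"wy":0,"wz":0,"claw":66},{"dx":0,"dy":0,"dz":2.5,"wx":0,"wy":0,"wz":0,"claw":66},{"dx":0,"dy":0,"dz":1,"wx":0,"wy":0,"wz":0,"claw":66},{"dx":0,"dy":0,"dz":0,"wx":0,"wy":0,"wz":0,"claw":66},{"dx":0,"dy":0,"dz":0,"wx":0,"wy":0,"wz":0,"claw":66}]' >/dev/null;  python3 -c "
from hm import *
go(.002,.01,cap=5)"
```

```text
1 rows; dist 0.026621016769270454 ang deg 0.11983616595241534
  0 [ 0.17 -0.11  2.65] [0.001 0.001 0.001]
home frame [0.0037 0.001  0.0365] F [ 0.2589  0.1244 -0.7456] M [-0.0798  0.5999  0.0031] 0.05647077732552878 6.768144718953408
```

```bash
python3 -m handwheel '[{"dx":0.1,"dy":-0.1,"dz":1,"wx":0,"wy":0,"wz":0,"claw":66},{"dx":0,"dy":0,"dz":1,"wx":0,"wy":0,"wz":0,"claw":66},{"dx":0.1,"dy":0,"dz":1,"wx":0,"wy":0,"wz":0,"claw":66},{"dx":0,"dy":0,"dz":0,"wx":0,"wy":0,"wz":0,"claw":66}]' >/dev/null;  python3 -c "
from hm import *
go(.001,.0,cap=5)" | tail -1
for i in 1 2 ; do python3 -m handwheel '[{"dx":0,"dy":0,"dz":0.2,"wx":0,"wy":0,"wz":0,"claw":66},{"dx":0,"dy":0,"dz":0,"wx":0,"wy":0,"wz":0,"claw":66}]' >/dev/null;  python3 -c "
from hm import *
go(.001,.0,cap=5)" | tail -1; done
```

```text
home frame [ 0.0006 -0.0003  0.0049] F [-1.1449  0.0074 -0.3808] M [-0.078   0.6424  0.0245] 0.05662696920074419 6.769683557577082
home frame [ 0.0014 -0.0002  0.0039] F [-0.9901 -0.6981 -0.2781] M [-0.0683  0.6593 -0.0068] 0.056574530132276625 6.769068849098403
home frame [ 0.0013 -0.0003  0.0018] F [ 0.4168  0.4468 -0.4054] M [-0.103   0.5824  0.0175] 0.05652431933453439 6.7696749923197785
```

```bash
for i in 1 2 3; do python3 -m handwheel '[{"dx":0,"dy":0,"dz":0.1,"wx":0,"wy":0,"wz":0,"claw":66},{"dx":0,"dy":0,"dz":0,"wx":0,"wy":0,"wz":0,"claw":66}]' >/dev/null;  python3 -c "
from hm import *
go(.001,.0,cap=5)" | tail -1; done
```

```text
home frame [ 0.0013 -0.0002  0.0008] F [ 0.0077 -0.3608 -1.4052] M [-0.0336  0.6066  0.0026] 0.056726204870061636 6.769625616143458
home frame [ 0.0014  0.0001 -0.0001] F [0.1883 0.8508 3.1727] M [0.0017 0.6604 0.0615] 0.05619706500737951 5.875974751461399
home frame [ 0.0013  0.0003 -0.0011] F [0.9204 2.5428 5.5873] M [0.4002 0.6444 0.2739] 0.05652445398560062 3.5027767372957896
```

Ledge contact is at exactly the home height. Back to the plate, then open.

```bash
python3 -m handwheel '[{"dx":0.1,"dy":0,"dz":-0.1,"wx":0,"wy":0,"wz":0,"claw":66},{"dx":0,"dy":0,"dz":0,"wx":0,"wy":0,"wz":0,"claw":68},{"dx":0,"dy":0,"dz":0,"wx":0,"wy":0,"wz":0,"claw":70},{"dx":0,"dy":0,"dz":0,"wx":0,"wy":0,"wz":0,"claw":74},{"dx":0,"dy":0,"dz":0,"wx":0,"wy":0,"wz":0,"claw":85},{"dx":0,"dy":0,"dz":0,"wx":0,"wy":0,"wz":0,"claw":100},{"dx":0,"dy":0,"dz":0,"wx":0,"wy":0,"wz":0,"claw":100},{"dx":0,"dy":0,"dz":0,"wx":0,"wy":0,"wz":0,"claw":100}]';  python3 -c "
from hm import *
go(.0,.0,cap=5)" | tail -1
```

```text
clock: 23.85
position: [0.6306, 0.2715, 0.1067]
tool_rot: [3.141, 0.524, -3.012]
force: [0.3, -0.1, 0.8]
grip_width: 0.0856
finger_force: 0.0
home frame [ 0.0003 -0.0002 -0.0002] F [ 0.6494 -0.1405  0.5227] M [-0.079   0.55   -0.0092] 0.08558454247676152 0.0
```

```bash
python3 -m handwheel '[{"dx":0,"dy":0,"dz":-1,"wx":0,"wy":0,"wz":0,"claw":100},{"dx":0,"dy":0,"dz":-2,"wx":0,"wy":0,"wz":0,"claw":100},{"dx":0,"dy":0,"dz":-4,"wx":0,"wy":0,"wz":0,"claw":100},{"dx":0,"dy":0,"dz":-5,"wx":0,"wy":0,"wz":0,"claw":100},{"dx":3,"dy":0,"dz":-4,"wx":0,"wy":0,"wz":0,"claw":100},{"dx":5,"dy":0,"dz":-2,"wx":0,"wy":0,"wz":0,"claw":100},{"dx":5,"dy":0,"dz":0,"wx":0,"wy":0,"wz":0,"claw":100},{"dx":0,"dy":0,"dz":0,"wx":0,"wy":0,"wz":0,"claw":100}]'
python3 - <<'E'
from fit import *
A=np.load('fr.npy',allow_pickle=True).item(); B=frames(4); np.save('end.npy',B,allow_pickle=True)
for c,regs in(('side',{'stand':(188,105,45,60),'round':(240,182,28,26),'jar':(262,147,28,36),'barrel':(294,158,28,36)}),('top',{'stand':(138,148,42,55),'round':(235,165,30,30),'jar':(220,123,28,32),'barrel':(260,115,24,28)})):
    for n,(u,v,w,h) in regs.items():
        a,b=[cv2.GaussianBlur(X[c]['frame'].mean(2)[v:v+h,u:u+w].astype(np.float32),(0,0),.7) for X in(A,B)]
        (dx,dy),r=cv2.phaseCorrelate(a,b,cv2.createHanningWindow((w,h),cv2.CV_32F))
        print(c,n,'absdiff',np.abs(a-b).mean().round(2),'max',np.abs(a-b).max().round(0),'shift',round(dx,2),round(dy,2))
        if n=='stand':
            m=cv2.GaussianBlur(np.abs(a-b),(0,0),1); print('  where',np.array(np.unravel_index(m.argmax(),m.shape))[::-1]+[u,v],m.max())
G={'top':H+P+A_ if False else TON['top'],'side':TON['side']}
for nm,X in(('before',A),('after',B)):
    e={'top':box(-.012,.012,-.013,.013,.047),'side':box(-.012,.012,-.013,.013,.047)}
    print(nm,fit(X,e,lambda v:mkt([v[0],v[1],.12]),[(.61,.632),(.26,.282)],.8))
E
```

```text
clock: 24.85
position: [0.427, 0.2447, 0.197]
tool_rot: [-3.141, 0.523, -3.009]
force: [0.3, -0.4, -0.2]
grip_width: 0.0855
finger_force: 0.0
side stand absdiff 1.22 max 20.0 shift 0.93 0.16
  where [209 127] 13.887507
side round absdiff 3.17 max 4.0 shift 0.01 0.48
side jar absdiff 2.68 max 4.0 shift 0.02 0.02
side barrel absdiff 2.7 max 4.0 shift -0.01 -0.07
top stand absdiff 5.75 max 59.0 shift 1.74 -0.29
  where [163 177] 40.30719
top round absdiff 1.77 max 6.0 shift 0.09 0.02
top jar absdiff 2.91 max 5.0 shift 0.03 0.16
top barrel absdiff 2.93 max 5.0 shift -0.01 0.13
before (array([0.6224, 0.2697]), np.float64(10.163476503846105))
after (array([0.6229, 0.2636]), np.float64(10.287122280175296))
```

The bystanders did not move. The tongs seem shifted by about 5 mm in the stand, so I'm checking whether they slid or tilted sideways.

```bash
python3 - <<'E'
from fit import *
X={'before':np.load('fr.npy',allow_pickle=True).item(),'after':np.load('end.npy',allow_pickle=True).item()}
# tongs roll about x with pivot at tips (z=-95) + y shift + yaw about z, cradle fixed
h=np.array([.6208,.2708,.122]); R0=Rot.from_euler('ZY',[.12,-np.pi/6]).as_matrix()
def mk(v):
    r=Rot.from_euler('x',v[1]).as_matrix(); return R0@r,h+R0@(np.array([v[2],v[0],-.095])-r@[0,0,-.095])
hb=box(-.012,.012,-.013,.013,.047)
ar=[((.012,s*.015,.02),(.012,s*.03,-.02)) for s in()]+[((.012,s*.030,-.028),(.012,s*.029,.008)) for s in(-1,1)]+[((.012,s*.026,-.095),(.012,s*.026,-.077)) for s in (-1,1)]+[((.012,s*.02,-.095),(.012,s*.02,-.077)) for s in (-1,1)]
for k,F in X.items():
    for nm,e in(('hinge',{'top':hb,'side':hb}),('all',{'top':hb+ar,'side':hb}),('arms',{'top':ar})):
        ff={c:F[c] for c in e}
        v,s=fit(ff,e,mk,[(-.015,.015),(-.15,.15),(-.006,.01)],.8); print(k,nm,'y',v[0],'roll',v[1],'x',v[2],s)
# top image dark hinge blob & difference signs by row
for k,F in X.items():
    g=F['top']['frame'].mean(2); print(k); 
    for r in (160,164,168,172,176,180,184): print('  ',r,g[r,139:172].astype(int))
E
```

```text
before hinge y 0.01499995747547523 roll 0.1138729371897271 x 0.0005830792395930476 10.392571042670331
before all y 0.004693064123561283 roll 0.04328775829721462 x -3.70948848637666e-07 10.241523476919976
before arms y -0.0070571469141316925 roll 0.15 x -0.006 6.792493998605497
after hinge y 0.014452296017684687 roll 0.15 x 0.0003222740953975615 10.54879896546369
after all y 0.0037404666086691954 roll 0.07767741601967587 x -0.00014047797990101533 10.383192596215265
after arms y -0.009828431183049439 roll 0.09218919961417008 x -0.006 6.616452246085013
before
   160 [105 104 104 115 115 114 134 146 146 145 147 147 148 146 146 148 148 148
 148 148 148 149 147 149 146 140 139 144 146 136 100  65  63]
   164 [104 105 118 136 118  78 102 135 138 125  95 111 142 146 145 144 145 146
 145 145 146 147 148 138 120  95  71 113 145 146 125  86  63]
   168 [104 103 109 130 141 108  78 102 109  80  79  91 125 144 144 142 143 142
 143 142 141 136 119  98  83  64  53  79 119 140 146 110  68]
   172 [105 103 105 106 107 106 106  90  62  57  95 120 127 125 124 128 123 121
 118 113 111 112 107  82  58  6
[... 756 characters left out ...]
07 109 111 134 148 111  79 125 139 118  91  85  98 129 147 147 148 147
 148 147 147 146 145 131 116  94  73  64  83 129 151 116  70]
   172 [109 108 106 105 111 113 110 111 112  86  57  92 123 131 131 131 130 131
 130 128 126 117 116 119 109  81  59  82 116 130 124  93  68]
   176 [109 109 115 125 131 131 129 126 119  92  80 109 123 121 120 120 111 115
 107  73  68 108 128 132 134 104  59  67 124 143 105  65  66]
   180 [109 110 126 129 113 118 130 111  77  60  59  61  60  63  63  62  61  48
  55  59  60  80 113 124 121  96  61  49  48  52  53  62  64]
   184 [110 109 111 110  88  67  62  66  68  63  61  60  59  60  61  61  62  62
  67  65  63  65  66  65  66  65  65  69  66  65  68  66  68]
```

The top-view profiles show the tongs moved by 1.1 px at the tips and 2 px at the hinge, about 3 to 5 mm towards -y. They are still in the stand, having been dragged into the gripper's centre line at the first grasp. This is cheap to mend: regrasp, lift slightly, shift +y, set down again.

```bash
python3 -m handwheel '[{"dx":-5,"dy":0,"dz":0,"wx":0,"wy":0,"wz":0,"claw":100},{"dx":-5,"dy":0,"dz":2,"wx":0,"wy":0,"wz":0,"claw":100},{"dx":-3,"dy":0,"dz":3,"wx":0,"wy":0,"wz":0,"claw":100},{"dx":0,"dy":0,"dz":0,"wx":0,"wy":0,"wz":0,"claw":100},{"dx":0,"dy":0,"dz":0,"wx":0,"wy":0,"wz":0,"claw":100}]' >/dev/null; python3 -c "
from hm import *
go(0,0,cap=4)
A=np.load('fr.npy',allow_pickle=True).item()['top'];
for u in(151.5,153.5): print(onz(A,(u,180),.155))
print(HP+Rc@[0,0,.019+.04])"
```

```text
4 rows; dist 0.12977956853157274 ang deg 0.07610121577615225
  0 [-0.01  0.01  3.24] [ 0. -0.  0.]
  1 [-0.01  0.01  3.24] [ 0. -0.  0.]
  2 [-0.01  0.01  3.24] [ 0. -0.  0.]
  3 [-0.01  0.01  3.24] [ 0. -0.  0.]
home frame [-0.0004 -0.0004  0.1298] F [-0.0581  0.6717 -0.6249] M [-0.0787  0.5486 -0.0017] 0.08517396231674217 0.0
[0.6057 0.2652 0.155 ]
[0.6059 0.26   0.155 ]
[0.601  0.2679 0.1578]
```

The tongs shifted because one tip stuck on the ledge while the other sprang open, since I released under load. I'll regrasp at the same home pose and release just clear of the ledge.

```bash
python3 -m handwheel '[{"dx":0,"dy":0,"dz":3.2,"wx":0,"wy":0,"wz":0,"claw":100},{"dx":0,"dy":0,"dz":3.3,"wx":0,"wy":0,"wz":0,"claw":100},{"dx":0,"dy":0,"dz":3.2,"wx":0,"wy":0,"wz":0,"claw":100},{"dx":0,"dy":0,"dz":2,"wx":0,"wy":0,"wz":0,"claw":100},{"dx":0,"dy":0,"dz":1.2,"wx":0,"wy":0,"wz":0,"claw":100},{"dx":0,"dy":0,"dz":0,"wx":0,"wy":0,"wz":0,"claw":100},{"dx":0,"dy":0,"dz":0,"wx":0,"wy":0,"wz":0,"claw":85},{"dx":0,"dy":0,"dz":0,"wx":0,"wy":0,"wz":0,"claw":76}]' >/dev/null; python3 -c "
from hm import *
go(0,0,cap=4)"
python3 -m handwheel '[{"dx":0,"dy":0,"dz":0,"wx":0,"wy":0,"wz":0,"claw":72},{"dx":0,"dy":0,"dz":0,"wx":0,"wy":0,"wz":0,"claw":69},{"dx":0,"dy":0,"dz":0,"wx":0,"wy":0,"wz":0,"claw":67},{"dx":0,"dy":0,"dz":0,"wx":0,"wy":0,"wz":0,"claw":66},{"dx":0,"dy":0,"dz":-0.6,"wx":0,"wy":0,"wz":0,"claw":66},{"dx":0,"dy":0,"dz":0,"wx":0,"wy":0,"wz":0,"claw":66},{"dx":0,"dy":0,"dz":0,"wx":0,"wy":0,"wz":0,"claw":66}]' >/dev/null; python3 -c "
from hm import *
go(0,0.001,cap=4)"
```

```text
1 rows; dist 0.0017705129742302 ang deg 0.1248902987881387
  0 [0.08 0.   0.16] [0.001 0.001 0.001]
home frame [ 0.0008 -0.      0.0016] F [-0.0864  0.5092 -0.0505] M [-0.0939  0.545   0.0126] 0.06527052195001688 0.0
1 rows; dist 0.005941011324461469 ang deg 0.09647113547658866
  0 [0.04 0.01 0.59] [0.001 0.001 0.001]
home frame [ 0.0004 -0.0001  0.0069] F [ 2.7368 -0.0517  1.0762] M [ 0.0497  0.0872 -0.0553] 0.05667972083565065 6.747967255150797
```

```bash
python3 -m handwheel '[{"dx":-0.1,"dy":0,"dz":0.2,"wx":0,"wy":0,"wz":0,"claw":66},{"dx":0,"dy":0,"dz":0,"wx":0,"wy":0,"wz":0,"claw":66}]' >/dev/null; python3 -c "
from hm import *
go(0,0.001,cap=4)" | tail -1
for i in 1 2 3; do python3 -m handwheel '[{"dx":0,"dy":0,"dz":0.1,"wx":0,"wy":0,"wz":0,"claw":66},{"dx":0,"dy":0,"dz":0,"wx":0,"wy":0,"wz":0,"claw":66}]' >/dev/null; python3 -c "
from hm import *
go(0,0.001,cap=4)" | tail -1; done
```

```text
home frame [ 0.0009 -0.0003  0.0045] F [ 0.1289 -0.3426 -1.3719] M [-0.0856  0.607   0.0139] 0.056513609502170076 6.769763114662055
home frame [ 0.0011 -0.0003  0.0037] F [-0.6403  1.4042 -0.8446] M [-0.0532  0.6596 -0.0663] 0.0562992732335093 6.7702063857859685
home frame [ 0.0012 -0.0002  0.0028] F [-0.3819 -0.3808 -1.1303] M [-0.0904  0.5741 -0.0073] 0.056519009987741474 6.7701827288601635
home frame [ 0.0012 -0.0002  0.0018] F [-0.1996  0.4273 -1.1051] M [-0.0796  0.6665  0.0138] 0.05627895987383987 6.770366346331684
```

```bash
python3 -m handwheel '[{"dx":0,"dy":0,"dz":0,"wx":0,"wy":0,"wz":0,"claw":68},{"dx":0,"dy":0,"dz":0,"wx":0,"wy":0,"wz":0,"claw":69},{"dx":0,"dy":0,"dz":0,"wx":0,"wy":0,"wz":0,"claw":70},{"dx":0,"dy":0,"dz":0,"wx":0,"wy":0,"wz":0,"claw":72},{"dx":0,"dy":0,"dz":0,"wx":0,"wy":0,"wz":0,"claw":80},{"dx":0,"dy":0,"dz":0,"wx":0,"wy":0,"wz":0,"claw":100},{"dx":0,"dy":0,"dz":0,"wx":0,"wy":0,"wz":0,"claw":100},{"dx":0,"dy":0,"dz":0,"wx":0,"wy":0,"wz":0,"claw":100}]' >/dev/null;  python3 -m handwheel '[{"dx":0,"dy":0,"dz":-1,"wx":0,"wy":0,"wz":0,"claw":100},{"dx":0,"dy":0,"dz":-2,"wx":0,"wy":0,"wz":0,"claw":100},{"dx":0,"dy":0,"dz":-4,"wx":0,"wy":0,"wz":0,"claw":100},{"dx":0,"dy":0,"dz":-5,"wx":0,"wy":0,"wz":0,"claw":100},{"dx":3,"dy":0,"dz":-4,"wx":0,"wy":0,"wz":0,"claw":100},{"dx":5,"dy":0,"dz":-2,"wx":0,"wy":0,"wz":0,"claw":100},{"dx":5,"dy":0,"dz":0,"wx":0,"wy":0,"wz":0,"claw":100},{"dx":0,"dy":0,"dz":0,"wx":0,"wy":0,"wz":0,"claw":100}]'
python3 - <<'E'
from fit import *
A=np.load('fr.npy',allow_pickle=True).item(); B=frames(4); np.save('end2.npy',B,allow_pickle=True)
for c,(u,v,w,h) in(('side',(188,105,45,60)),('top',(138,148,42,55))):
    a,b=[cv2.GaussianBlur(X[c]['frame'].mean(2)[v:v+h,u:u+w].astype(np.float32),(0,0),.7) for X in(A,B)]
    print(c,np.abs(a-b).mean(),np.abs(a-b).max(),cv2.phaseCorrelate(a,b,cv2.createHanningWindow((w,h),cv2.CV_32F))[0])
g=B['top']['frame'].mean(2)
for r in (160,164,168,172,176,180,184): print('  ',r,g[r,139:172].astype(int))
E
```

```text
clock: 30.75
position: [0.4269, 0.2446, 0.1992]
tool_rot: [-3.141, 0.523, -3.009]
force: [0.7, -0.1, 0.7]
grip_width: 0.0852
finger_force: 0.0
side 3.0991945 21.560104 (0.8858897153081848, 0.16591910487684913)
top 5.5000243 56.455734 (1.606087820894949, -0.23791882787968532)
   160 [106 109 108 119 117 118 137 151 151 150 151 152 152 153 152 152 154 153
 153 154 152 154 155 156 153 149 142 133 141 141 105  66  64]
   164 [108 107 123 142 121  82 103 141 150 149 131 106 111 138 151 152 153 151
 152 152 152 152 153 151 140 121 100  76 101 138 128  88  66]
   168 [108 109 108 135 147 112  83 124 135 115  88  82  80 122 147 147 146 147
 147 148 147 146 143 126 107  93  74  60  79 128 149 114  70]
   172 [108 108 106 101 105 111 112 111 113  86  59  91 125 131 132 131 130 131
 128 124 120 118 118 121  97  67  58  90 120 130 124  92  68]
   176 [109 111 114 110 118 128 129 128 119  88  77 112 122 121 121 120 113 112
  92  63  81 114 129 128 110  75  59  87 131 142 105  66  64]
   180 [108 110 127 130 117 121 131 102  64  60  62  61  62  62  62  63  60  74
  70  57  61 100 119 122 120  89  50  48  51  49  54  60  65]
   184 [110 110 111 110  89  65  65  54  55  61  60  60  58  59  61  59  61  55
  73  77  65  66  66  65  67  66  65  66  67  63  65  66  65]
```

```bash
python3 - <<'E'
from hm import *
A=np.load('fr.npy',allow_pickle=True).item()
o=HP+Rc@[0,0,.0185]
for n,x,y,z in(('hinge',.012,.013,.047),('hingemid',.012,.013,.02),('arm15',.012,.015,.012),('gripTop',.012,.030,.008),('grip',.012,.030,-.019),('gripbot',.012,.030,-.028),('tipin',.012,.020,-.086),('tipout',.012,.026,-.086),('plate',-.012,.039,-.032),('platebot',-.012,.039,-.09),('tongue',-.012,.007,.035),('lip',.025,.039,-.09),('cheek',.02,.034,-.07)):
    print(n,[proj(A['top'],o+Rc@[x,s*y,z])[0] for s in(1,-1)],[proj(A['side'],o+Rc@[x,s*y,z])[0] for s in(1,-1)])
B=np.load('end2.npy',allow_pickle=True).item()
for nm,X in(('before',A),('after',B)):
    g=X['top']['frame'].mean(2); print(nm)
    for r in (162,166,170,174,178,182): print('  ',r,g[r,139:174].astype(int))
E
```

```text
hinge [array([144.0672, 178.7334]), array([154.0321, 177.7442])] [array([199.1043, 110.443 ]), array([204.0426, 114.0664])]
hingemid [array([145.6432, 175.0524]), array([155.4162, 174.0839])] [array([203.5346, 114.9079]), array([208.4263, 118.5116])]
arm15 [array([145.3508, 174.0628]), array([156.5633, 172.9522])] [array([204.4431, 115.9236]), array([210.0715, 120.0749])]
gripTop [array([139.9837, 174.0892]), array([162.3453, 171.875 ])] [array([202.3237, 114.5305]), array([213.5661, 122.827 ])]
grip [array([141.594 , 170.5932]), array([163.5366, 168.4241])] [array([206.5364, 118.76  ]), array([217.6708, 127.0069])]
gripbot [array([142.1174, 169.4567]), array([163.9239, 167.3022])] [array([207.9049, 120.1339]), array([219.0033, 128.3638])]
tipin [array([148.8391, 162.1127]), array([162.8176, 160.7362])] [array([218.0964, 129.9098]), array([225.3402, 135.3193])]
tipout [array([146.7407, 162.3194]), array([164.9127, 160.5299])] [array([217.0307, 129.114 ]), array([226.4481, 136.1466])]
plate [array([140.6011, 177.3563]), array([168.6792, 174.5714])] [array([202.2636, 125.0576]), array(
[... 1633 characters left out ...]
03 105 108 132 152 152 152 152
 152 150 149 151 153 148 129 103  74  58  85 131 133  95  66  66  66]
   170 [106 107 106 117 124 116 101 108 114  89  60  62  95 122 130 132 129 129
 130 129 121 111 110 109 113  97  71  92 122 138 145 119  80  68  65]
   174 [108 108 108 112 111 112 118 120 116  86  69 109 129 129 130 129 131 126
 118  93 107 127 132 133  99  57  56  76 114 127 104  74  64  66  65]
   178 [108 115 133 144 140 131 127 107  75  58  56  59  60  59  56  56  52  58
  59  56  68 111 131 133 136 105  71 107 118 107  79  56  64  68  64]
   182 [111 110 108 101  82 101 125 105  70  61  61  59  60  63  64  61  59  47
  50  61  58  64  68  66  66  65  67  68  68  67  66  65  65  63  66]
```

By projection, the gripper's home frame is centred on the stand's plate to within 1 mm. Both releases left the tongs the same 4 to 5 mm towards -y, so this is repeatable. I'll regrasp once more and release shifted by +4.5 mm in y (the cheeks leave 8 mm).

```bash
python3 -m handwheel '[{"dx":-5,"dy":0,"dz":0,"wx":0,"wy":0,"wz":0,"claw":100},{"dx":-5,"dy":0,"dz":2,"wx":0,"wy":0,"wz":0,"claw":100},{"dx":-3,"dy":0,"dz":4,"wx":0,"wy":0,"wz":0,"claw":100},{"dx":0,"dy":0,"dz":3,"wx":0,"wy":0,"wz":0,"claw":100},{"dx":0,"dy":0,"dz":3,"wx":0,"wy":0,"wz":0,"claw":100},{"dx":0,"dy":0,"dz":2,"wx":0,"wy":0,"wz":0,"claw":100},{"dx":0,"dy":0,"dz":0,"wx":0,"wy":0,"wz":0,"claw":100}]' >/dev/null; python3 -c "
from hm import *
go(0,0.0005,cap=4)"
```

```text
2 rows; dist 0.040159014716939646 ang deg 0.10111587961296661
  0 [0.02 0.03 2.01] [ 0.    -0.001  0.   ]
  1 [0.02 0.03 2.01] [ 0.    -0.001  0.   ]
home frame [ 0.0004 -0.0007  0.0407] F [-1.1502  0.6235  0.699 ] M [-0.0524  0.4595  0.011 ] 0.08544692886091029 0.0
```

```bash
python3 -m handwheel '[{"dx":0,"dy":0,"dz":2,"wx":0,"wy":0,"wz":0,"claw":100},{"dx":0,"dy":0,"dz":2,"wx":0,"wy":0,"wz":0,"claw":90},{"dx":0,"dy":0,"dz":0,"wx":0,"wy":0,"wz":0,"claw":78},{"dx":0,"dy":0,"dz":0,"wx":0,"wy":0,"wz":0,"claw":72}]' >/dev/null; python3 -c "
from hm import *
go(0,0,cap=4)"|tail -1
python3 -m handwheel '[{"dx":0,"dy":0,"dz":0,"wx":0,"wy":0,"wz":0,"claw":70},{"dx":0,"dy":0,"dz":0,"wx":0,"wy":0,"wz":0,"claw":69}]' >/dev/null; python3 -c "
from hm import *
go(0,0,cap=4)"|tail -1
python3 -m handwheel '[{"dx":0,"dy":0,"dz":0,"wx":0,"wy":0,"wz":0,"claw":67},{"dx":0,"dy":0,"dz":0,"wx":0,"wy":0,"wz":0,"claw":66}]' >/dev/null; python3 -c "
from hm import *
go(0,0,cap=4)"|tail -1
python3 -m handwheel '[{"dx":-0.1,"dy":0,"dz":-0.4,"wx":0,"wy":0,"wz":0,"claw":66},{"dx":0,"dy":0.2,"dz":-0.2,"wx":0,"wy":0,"wz":0,"claw":66},{"dx":0,"dy":0.2,"dz":0,"wx":0,"wy":0,"wz":0,"claw":66},{"dx":0,"dy":0,"dz":0.3,"wx":0,"wy":0,"wz":0,"claw":66},{"dx":0,"dy":0,"dz":0,"wx":0,"wy":0,"wz":0,"claw":66}]' >/dev/null; python3 -c "
from hm import *
go(0,0,cap=4)"|tail -1
```

```text
home frame [ 0.0017 -0.      0.0028] F [ 0.6791  0.3501 -0.5249] M [-0.0977  0.507  -0.008 ] 0.061477579665139136 0.0
home frame [ 0.0017 -0.0001  0.0024] F [1.1572 0.3579 0.6851] M [-0.0132  0.4548  0.0356] 0.05892953528091518 0.5906966708425898
home frame [ 0.0017 -0.      0.0024] F [-0.1919 -0.1842  6.0245] M [-0.2203  0.4762 -0.1078] 0.05658695136418311 5.15491743106395
home frame [0.002  0.0037 0.0045] F [-0.6632  0.1131 -0.1364] M [-0.092   0.639   0.0321] 0.056602854892632254 6.804162364569493
```

```bash
python3 -m handwheel '[{"dx":0.1,"dy":0.05,"dz":0.15,"wx":0,"wy":0,"wz":0,"claw":66},{"dx":0,"dy":0,"dz":0,"wx":0,"wy":0,"wz":0,"claw":66},{"dx":0,"dy":0,"dz":0,"wx":0,"wy":0,"wz":0,"claw":68},{"dx":0,"dy":0,"dz":0,"wx":0,"wy":0,"wz":0,"claw":69},{"dx":0,"dy":0,"dz":0,"wx":0,"wy":0,"wz":0,"claw":70},{"dx":0,"dy":0,"dz":0,"wx":0,"wy":0,"wz":0,"claw":72},{"dx":0,"dy":0,"dz":0,"wx":0,"wy":0,"wz":0,"claw":80},{"dx":0,"dy":0,"dz":0,"wx":0,"wy":0,"wz":0,"claw":100}]' >/dev/null; python3 -m handwheel '[{"dx":0,"dy":0,"dz":0,"wx":0,"wy":0,"wz":0,"claw":100},{"dx":0,"dy":0,"dz":0,"wx":0,"wy":0,"wz":0,"claw":100},{"dx":0,"dy":0,"dz":-1,"wx":0,"wy":0,"wz":0,"claw":100},{"dx":0,"dy":0,"dz":-3,"wx":0,"wy":0,"wz":0,"claw":100},{"dx":0,"dy":0,"dz":-4,"wx":0,"wy":0,"wz":0,"claw":100},{"dx":0,"dy":0,"dz":-5,"wx":0,"wy":0,"wz":0,"claw":100},{"dx":4,"dy":0,"dz":-4,"wx":0,"wy":0,"wz":0,"claw":100},{"dx":5,"dy":0,"dz":-1,"wx":0,"wy":0,"wz":0,"claw":100}]'>/dev/null;  python3 -m handwheel '[{"dx":5,"dy":0,"dz":0,"wx":0,"wy":0,"wz":0,"claw":100},{"dx":0,"dy":0,"dz":0,"wx":0,"wy":0,"wz":0,"claw":100}]'
python3 - <<'E'
from fit import *
A=np.load('fr.npy',allow_pickle=True).item(); B=frames(4); np.save('end3.npy',B,allow_pickle=True); C=np.load('placed.npy',allow_pickle=True).item()
for c,(u,v,w,h) in(('side',(188,105,45,60)),('top',(138,148,42,55))):
    a,b=[cv2.GaussianBlur(X[c]['frame'].mean(2)[v:v+h,u:u+w].astype(np.float32),(0,0),.7) for X in(A,B)]
    print(c,np.abs(a-b).mean(),np.abs(a-b).max(),cv2.phaseCorrelate(a,b,cv2.createHanningWindow((w,h),cv2.CV_32F))[0])
for c,(u,v,w,h) in(('side',(285,205,70,70)),('top',(318,148,60,60))):
    a,b=[X[c]['frame'].mean(2)[v:v+h,u:u+w].astype(np.float32) for X in(C,B)]
    print('nest',c,np.abs(a-b).mean(),np.abs(a-b).max(),cv2.phaseCorrelate(a,b)[0])
g=B['top']['frame'].mean(2)
for r in (162,166,170,174,178,182): print('  ',r,g[r,139:174].astype(int))
E
```

```text
clock: 35.9
position: [0.417, 0.2479, 0.1954]
tool_rot: [-3.141, 0.523, -3.009]
force: [0.6, -0.3, 0.7]
grip_width: 0.0856
finger_force: 0.0
side 2.5859737 8.321075 (0.4518983037650486, -0.06043157824692713)
top 2.9686391 13.79808 (0.3505945776397823, -0.08911686260655927)
nest side 10.12102 22.666672 (-0.0038004955829293863, 0.06890046662512361)
nest top 1.990625 51.666664 (-0.029271837149636326, -0.051107095941830494)
   162 [108 109 129 143 110  81 126 153 143 130 119 138 151 152 152 152 153 153
 153 152 154 153 153 149 132  99  85 129 153 149 114  71  66  66  66]
   166 [109 108 115 136 130  93  94 123 122  91  87 110 137 149 151 151 150 150
 152 150 151 151 143 125  94  65  57  89 133 150 131  92  65  64  67]
   170 [108 110 105 119 126 115 104 105  85  64  87  95 113 129 131 130 128 128
 126 121 115 110 111 109  88  69  95 125 132 137 145 118  80  67  68]
   174 [108 104 114 117 113 113 116  99  73  86 115 129 129 130 129 126 122 109
  98 114 131 129 112  78  56  59 104 127 131 127 103  73  65  64  66]
   178 [108 114 129 131 129 123 100  68  54  58  60  61  59  58  58  72  69  59
  61 101 126 131 131  97  60  90 123 130 120 107  76  54  62  65  66]
   182 [110 109 110 118 118 105  83  63  59  62  60  60  60  61  61  49  63  68
  57  61  69  71  72  69  67  64  67  68  67  66  67  67  67  64  64]
```

The tongs now match their original image (rows agree to a fraction of a pixel), and the carrier has stayed in the pocket. Handing in.

```bash
python3 -c "
from workcell import job_done
print(job_done())"
```

```text
the job is handed in; nothing more can be done
None
```

I handed the job in at about 36 s: the rectangular carrier lies square in the nest's pocket against its low wall, the tongs are back in their stand within about 1 mm of where they stood (two extra re-grasps in the stand to centre them), the bystanders did not move, and no verdict came back.

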